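# Load a cell and screw a waterproof lamp's tail cap home from its thread start

### The job

The waterproof lamp is clamped head down in the bench vise with its tail open. Slide the fresh cell, as it stands, down into the lamp, set the tail cap level on the threaded neck and, pressing lightly, turn it backwards (counterclockwise from above) until you feel it ride up and drop into the thread start; then run it in clockwise until it is fully home and just snug on the shoulder, and let go. Do not force the thread, overtighten the cap or let the cap go on crooked, and leave the spent cell and the tweezers where they lie.

Things in the scene. Friction and masses are not known exactly. Their poses are not given: they have to be found in the camera images.
- vise: Grey bench vise, fixed to the desk, holding a bare aluminium lamp head down, tail up. Origin on the desk under the lamp's axis; spindle and bar point to its -x (out to 105 mm). Jaws 66 mm wide (y), top 95 mm above the desk; the small anvil behind them 104 mm, out to 70 mm along +x. How the lamp is turned in the jaws, so where its thread starts lie, is not measured.
- neck_rim (a point): Centre of the rim of the lamp's open tail, 152 mm above the desk; z is the lamp's axis, upright. Neck 27.2 mm across, tapering to 22.4 mm over its top 3.6 mm. The bore, 18 mm wide (mouth 20), goes down to a sprung contact plate 43.6 mm below the rim, which yields under 0.5 N and then 0.9 N a mm. The cap at rest on the ridges stands with its centre 0.5 to 5.2 mm above this point.
- shoulder (a point): Centre of the flat shoulder, 42 mm across, 17 mm below the rim, on which the cap's skirt seats. Between it and the rim the neck bears a right-hand three-start thread: 34.4 mm over the crests, lead 16.5 mm a turn (2.6 mm a radian), ridges 2 mm thick and 5.5 mm apart, starting bluntly 120 degrees apart, the top of each start 12.6 mm above the shoulder. Thread friction about 0.3.
- cap_centre (a point): Centre of the aluminium knurled tail cap (43 mm across, 26 mm high, 60 g), 12 mm above its skirt's edge; z points to its closed top. It stands on the desk open end down. Bore 37.6 mm wide, 18.5 mm deep. Fully home on the shoulder this point is 5.0 mm below the rim, about 2.1 rad clockwise from the drop; 0.4 rad on, the thread is tight. 0.1 N m turns it.
- cap_lugs (a point): Middle of the cap's three lugs, on its axis 3.5 mm above the skirt's edge: 120 degrees apart, 2.5 mm thick, 29.4 mm across their tips, 1 mm of play in the thread. Lying on the ridges they climb when turned counterclockwise, then the cap drops 4.7 mm, lugs just behind the thread starts. About there the cell starts to press on the cap, 5 N when home. Started crooked it jams about 10 degrees askew.
- cell_centre (a point): Centre of the fresh cell, a battery 15 mm across and 50 mm long standing on end on the desk, the right way up for this lamp; z is its length. On the contact plate its centre is 18.6 mm below the rim and its top stands 6.4 mm out of the neck. Let go some way down the bore it slides in by itself.
- spent_cell: The spent cell, a battery of the same size lying on its side on the desk, not to be moved. Origin under its middle, length along y.
- desk_tweezers: Pointed steel tweezers, 118 x 7 x 8 mm, lying on the desk, not to be moved. Origin under their middle, length along y.

How it is judged:
On the way, in this order (a step that is already met when the one before it is completed fails the run):
1. the fresh cell is down in the lamp's bore, on the contact plate (z of cell_centre in the frame of neck_rim below -0.016 m and horizontal distance between cell_centre and neck_rim below 0.004 m and angle between cell_centre's own z axis and vertical below 0.12 rad), for 0.2 s.
2. the cap, pressing on the neck and on its axis, has been backed up to the top of the thread starts (its centre 3.6 to 6.5 mm above the rim) (horizontal distance between cap_centre and neck_rim below 0.0025 m and z of cap_centre in the frame of neck_rim between 0.0036 and 0.0065 m and contact force between tail_cap and vise above 0.3 N), for 0.04 s.
3. the cap has dropped level into the thread start (its centre from 0.9 mm below to 2.5 mm above the rim) (horizontal distance between cap_centre and neck_rim below 0.0025 m and z of cap_centre in the frame of neck_rim between -0.0009 and 0.0025 m and angle between cap_centre's own z axis and vertical below 0.06 rad), for 0.1 s.
At the end, for the whole second after the job is handed in: The fresh cell is upright in the lamp, and the tail cap, let go and at rest, is screwed fully home over it: on the neck's axis within 2 mm, level within 2 degrees, its skirt within 0.7 mm of the shoulder (cap centre at least 4.3 mm below the rim) (all of step 1 and horizontal distance between cap_centre and neck_rim below 0.002 m and z of cap_centre in the frame of neck_rim below -0.0043 m and angle between cap_centre's own z axis and vertical below 0.035 rad and linear speed of tail_cap below 0.01 m/s and contact force between the fingers and tail_cap below 0.1 N); the robot touches nothing.
It fails at once if the cap is forced down on the thread: more than 40 N in all between it and the lamp before it is home (z of cap_centre in the frame of neck_rim above -0.0043 m and contact force between tail_cap and vise above 40 N).
It fails at once if the cap is overtightened: more than 150 N in all between it and the lamp (contact force between tail_cap and vise above 150 N).
It fails at once if the cap is cross-threaded: more than 8 degrees crooked while it is down on the neck (horizontal distance between cap_centre and neck_rim below 0.006 m and z of cap_centre in the frame of neck_rim below 0.006 m and angle between cap_centre's own z axis and vertical above 0.14 rad).
It fails at once if the spent cell or the tweezers are moved by more than 30 mm (distance of any of spent_cell, desk_tweezers from where it was at the start of the episode above 0.03 m).
It also fails if it takes over 70 s, if anything falls off the work surface, if the arm or the gripper's body presses on something with over 40 N, if the wrist force passes 120 N, or if a joint passes its speed limit or range.

### The arm

A 6-joint arm with a two-finger parallel gripper is mounted at the origin on a cart in front of the work surface, level with it; the furniture and walls round the work are solid. World frame = base frame: x ahead of the robot, y to its left, z up, the work surface at z = 0. Lengths are in m, angles in rad, forces in N, time in s.
With the tool pointing down it reaches from about 0.25 to 0.8 m from the base axis. Payload 8.5 kg.
Tool frame: the origin (TCP) lies between the finger pads; the fingertips stand 17 mm ahead of it and the grasp point (between the pads) lies 2 mm behind it (arm.tip_reach is the distance from the TCP to the fingertips, in m); z points along the fingers, y is the direction in which the jaws open and shut (so a half turn about z gives the same grasp; the last joint's range is limited). The gripper opens to 85 mm and grips with 20 to 120 N. Pads are 22 mm wide; open, the fingers measure 114 mm over their backs; the gripper's body (76 mm by 85 mm) begins 54 mm behind the grasp point. The pads swing forward as they close: fully open they stand 13 mm farther back than shut.
Start: joints at [-1.216, 0.238, -0.013, 1.319, 0, 1.571], TCP at [0.182, -0.492, 0.248] pointing down, gripper open.
Joint ranges: [-2.66, 2.66], [-1.03, 1.9], [-1.14, 1.46], [-1.82, 2.27], [-1.45, 1.34], [-3.14, 3.14]. Speed limits (rad/s): [2.22, 2.22, 2.79, 3.14, 3.14, 3.14].

### API

Orientations are given as a unit quaternion [w, x, y, z].
In Python, from plant import arm gives the robot as it stands.
- The arm moves only by the tool servo_tool, never from a script. Its argument "deltas" is a list of rows, each an object with "dp": the shift along the tool's x, y, z in cm, a list of three; "angular": the turn, a rotation vector about the tool's x, y, z in rad, a list of three; "fingers": the opening in per cent of the stroke, from 0 (shut) to 100 (fully open). In form: [{"dp": [dx, dy, dz], "angular": [wx, wy, wz], "fingers": fingers}, ...]. A call has 1 to 10 rows; each row shifts and turns the pose as measured when the row begins, along the tool's axes as they then stand; what a row does not reach is not made up. A row lasts 1/12 s, in which the tool goes at most 41.7 mm and 7.16 degrees, less where a joint would pass 70% of its speed; a pose out of reach is approached as far as the arm can. A call is refused whole if a number of a shift passes 4.17 or a number of a turn 0.125, either way. A call with a gripper value outside its range is refused whole. The fingers move at their own pace and stop on an object; the grip force is fixed at half the most. Time passes only in rows, so rows that do not move let the fingers close. It gives the time, the measured TCP pose, the force and the opening at its end, in the units of the state.
- arm.get_obs(): the state, without advancing time (a new reading comes with each control period).
- arm.camera(name): name is "scene" or "top" or "wrist"; returns the picture (400x640x3 uint8, red, green, blue); there is no depth.
- arm.camera_info(name): a dict with "vertical_fov" (degrees; the focal length in pixels is half the picture's height over the tangent of half this angle, whatever the lens; pixels are square), "cx", "cy" (the principal point, pixels), "k1" (the pictures are not rectified: a ray, as slopes to the right and down, at radius r is drawn at 1 + k1 r^2 times it, then the intrinsics apply), "extrinsics" (4x4, takes a point from world to camera coordinates). Camera axes: x right, y down, z forward; pixel columns grow to the right and rows downward; lengths in m; the calibration is good to about 2 mm. A picture is of the moment at which its call begins: read the wrist's pose just before it. camera_info takes no time and is no camera call; for the wrist camera it gives the pose at the moment of the call.
- arm.sign_off(): hands the job in, once; it reports no verdict.
The state is a dict: "time": time; "q": joint angles; "joint_vel": joint speeds; "joint_efforts": joint torques, N m; "ee_pos": TCP position; "tool_rot": TCP orientation; "contact_force": force on the tool from outside, world axes, zero at the start; "wrist_torque": the same for the moment, N m; "grip_width": opening from 0.0 (shut) to 1.0 (fully open).
Only numpy, scipy, OpenCV 4.12 (cv2) and the standard library are available. Lean on these libraries where they do the work, as an engineer would, in place of code of your own. Each camera call takes 0.05 s, during which the arm holds its last target.

## Working session

There is one attempt and no reset: what is moved stays moved. The work goes in short steps, Python scripts to look and compute and a tool call to move; the robot and the scene stay as the last step left them, time stands still between calls to the robot, and variables do not carry over. Pictures are saved under pics/ and viewed, and the job is handed in when it is done.

Besides the shell and the picture viewer there is one more tool, called after "Call:" by a JSON object that holds its "op" and its "data", one argument or row to a line. servo_tool: Moves the arm, as the interface text tells. Its arguments: {"type":"object","properties":{"deltas":{"type":"array","items":{"type":"object","properties":{"dp":{"type":"array","items":{"type":"number"}},"angular":{"type":"array","items":{"type":"number"}},"fingers":{"type":"number"}}}}},"required":["deltas"]}

```bash
ls; mkdir -p pics; python3 - <<'E'
from plant import arm
import cv2
o=arm.get_obs();print(o)
for n in ("scene","top","wrist"):
    i=arm.camera_info(n);print(n,i)
    cv2.imwrite(f"pics/{n}0.png",arm.camera(n)[:,:,::-1])
print(arm.tip_reach)
E
```

```text
pics
{'time': 0.0, 'q': array([-1.21602370e+00,  2.38784266e-01, -1.42601024e-02,  1.31917710e+00,
        7.21538170e-07,  1.57079535e+00]), 'joint_vel': array([ 4.70345918e-04, -1.76355798e-03,  6.69751442e-05, -7.43212997e-04,
        9.53069368e-04, -1.23540027e-03]), 'joint_efforts': array([-5.35348991e-04, -5.38787913e+01,  3.46435332e+01,  1.83646224e-02,
        2.31542469e-05, -3.22504468e-05]), 'ee_pos': array([ 0.18223966, -0.49194532,  0.24767349]), 'tool_rot': array([-7.01451488e-04,  9.84307923e-01,  1.76457939e-01, -1.25382738e-04]), 'contact_force': array([-0.72050123,  0.35705917,  0.39991327]), 'wrist_torque': array([-0.00556007, -0.00320122,  0.01800451]), 'grip_width': 1.0018508074935804}
scene {'vertical_fov': 48.69354589999938, 'cx': 321.4083460617943, 'cy': 200.7100743837998, 'k1': -0.01083775702372974, 'extrinsics': array([[-0.82621302, -0.56327768, -0.00950273,  0.4784421 ],
       [-0.30077354,  0.45531044, -0.83799026,  0.26614241],
       [ 0.4763479 , -0.68950029, -0.54560244,  0.84573885],
       [ 0.        ,  0.        ,  0.        ,  1.        ]])}
to
[... 255 characters left out ...]
2, -2.15883839e-01,
         5.94417792e-01],
       [ 2.15806822e-01, -5.87409396e-03, -9.76418410e-01,
         1.23570733e+00],
       [ 0.00000000e+00,  0.00000000e+00,  0.00000000e+00,
         1.00000000e+00]])}
wrist {'vertical_fov': 61.89905891379068, 'cx': 316.83471003511784, 'cy': 198.43126047558184, 'k1': 0.01626740315652908, 'extrinsics': array([[ 3.48041194e-01, -9.37479228e-01, -1.56445244e-04,
        -5.24758217e-01],
       [-8.98549800e-01, -3.33636141e-01,  2.85123100e-01,
        -3.74671122e-02],
       [-2.67349180e-01, -9.90940105e-02, -9.58490894e-01,
         3.78658414e-01],
       [ 0.00000000e+00,  0.00000000e+00,  0.00000000e+00,
         1.00000000e+00]])}
0.017
```

View pics/scene0.png

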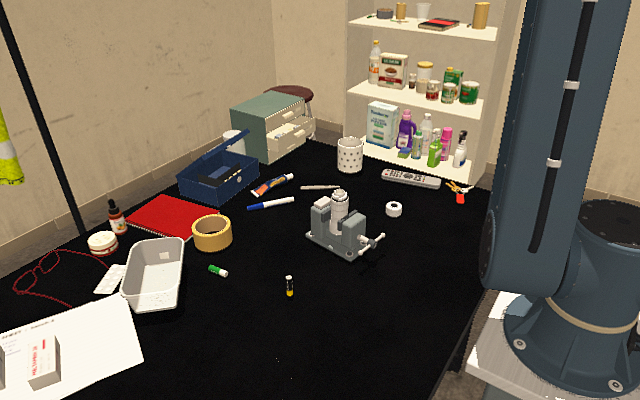

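View pics/top0.png

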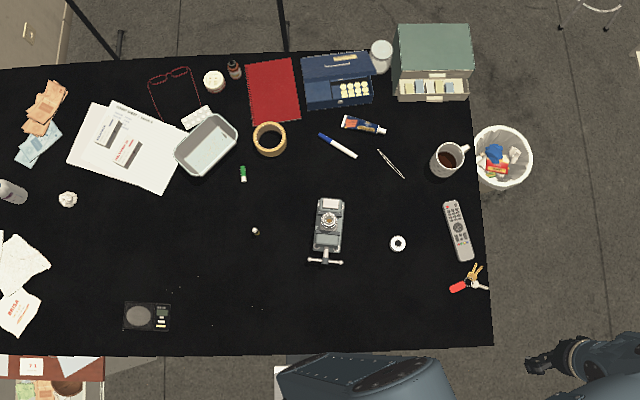

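View pics/wrist0.png

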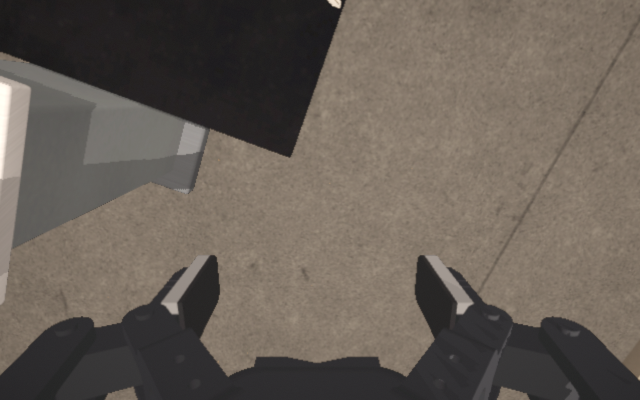

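```bash
python3 - <<'E'
import cv2,numpy as np
t=cv2.imread('pics/top0.png');s=cv2.imread('pics/scene0.png')
a=cv2.resize(t[160:280,230:430],None,fx=4,fy=4,interpolation=cv2.INTER_CUBIC)
b=cv2.resize(s[180:305,270:420],None,fx=4.6,fy=4.6,interpolation=cv2.INTER_CUBIC)
cv2.imwrite('pics/a.png',a);cv2.imwrite('pics/b.png',b)
E
```

```text
(no output)
```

View pics/a.png

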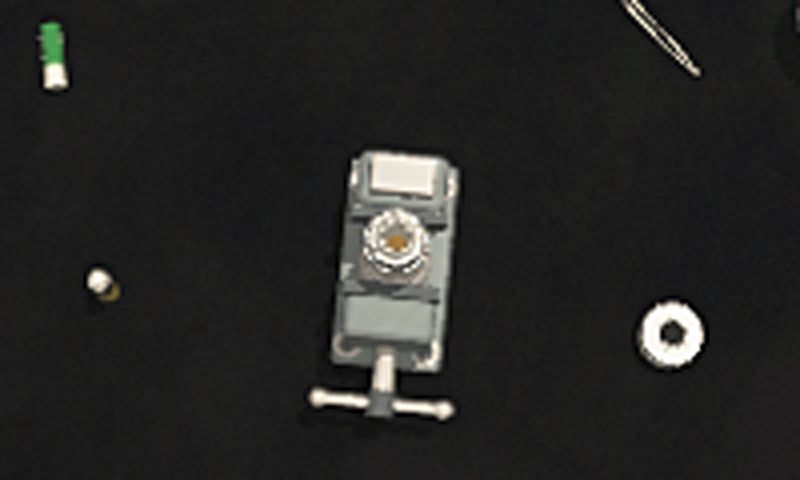

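View pics/b.png

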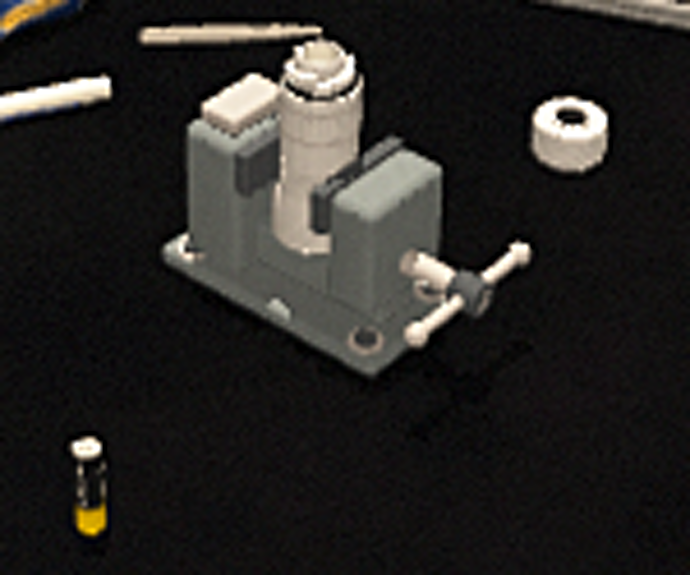

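```bash
cat > h.py <<'E'
import numpy as np,cv2
from plant import arm
from scipy.optimize import least_squares
def K(i):
    f=200/np.tan(np.radians(i['vertical_fov'])/2); return f
def proj(i,p):
    E=i['extrinsics'];c=E[:3,:3]@p+E[:3,3];x,y=c[:2]/c[2];s=1+i['k1']*(x*x+y*y);f=K(i)
    return np.array([i['cx']+f*x*s,i['cy']+f*y*s])
def solve(obs,z=None):
    if z is None:
        r=least_squares(lambda p:np.concatenate([proj(i,p)-uv for i,uv in obs]),[.5,0,.05]);
    else:
        r=least_squares(lambda p:np.concatenate([proj(i,np.array([*p,z]))-uv for i,uv in obs]),[.5,0])
    return r.x,r.fun
E
python3 - <<'E'
from h import *
t=arm.camera_info('top');s=arm.camera_info('scene')
for n,a,b,z in [('cell',(254.5,229.5),(289.1,277.2),.05),('cap',(398,243.2),(394.1,205.4),.026),('rim',(329.5,219.5),(340.2,192),.152)]:
    print(n,solve([(t,a),(s,b)]),solve([(t,a)],z)[0],solve([(s,b)],z)[0])
for n,u in [('tweezA',(378,149)),('tweezB',(404,178)),('spent',(242.5,173.5))]: print(n,solve([(t,u)],.005)[0])
for n,u,z in [('bar1',(309,259),.05),('bar2',(342,262),.05),('anvil',(331,203.5),.104)]: print(n,solve([(t,u)],z)[0])
E
```

```text
cell (array([0.52344846, 0.20263676, 0.04803942]), array([ 0.22569024,  0.38537683, -0.32811707, -0.07167241])) [0.52423758 0.20298486] [0.52136247 0.20404443]
cap (array([ 0.47618387, -0.19932607,  0.02319886]), array([-0.01402168, -0.03195463,  0.03271044,  0.00535059])) [ 0.47574615 -0.19889667] [ 0.47457059 -0.19538508]
rim (array([ 0.52823746, -0.00520202,  0.14911133]), array([-0.03882899, -0.073657  ,  0.07298031,  0.01446756])) [ 0.52752068 -0.00523939] [ 0.52597214 -0.00122152]
tweezA [ 0.76390842 -0.16127287]
tweezB [ 0.67140056 -0.23313639]
spent [0.7008474  0.24518264]
bar1 [0.43740535 0.05301134]
bar2 [ 0.42621347 -0.03737037]
anvil [ 0.5798715  -0.01176612]
```

```bash
cat >> h.py <<'E'
from scipy.spatial.transform import Rotation as Ro
def pose():
    o=arm.get_obs();q=o['tool_rot'];return o,np.array(o['ee_pos']),Ro.from_quat([q[1],q[2],q[3],q[0]])
def st():
    o,p,R=pose();M=R.as_matrix()
    print('t %.2f p %s yaw(x) %.3f tilt %.4f,%.4f q %s F %s T %s g %.3f'%(o['time'],np.round(p,4),np.arctan2(M[1,0],M[0,0]),M[0,2],M[1,2],np.round(o['q'],3),np.round(o['contact_force'],2),np.round(o['wrist_torque'],3),o['grip_width']))
def go(target,yaw=None):
    o,p,R=pose();d=R.as_matrix().T@(np.array(target)-p)*100
    print('tool delta cm',np.round(d,3))
    M=Ro.from_euler('z',yaw).as_matrix()@np.diag([1,-1,-1.]) if yaw is not None else R.as_matrix()
    print('ang',np.round((R.inv()*Ro.from_matrix(M)).as_rotvec(),4))
def shot(name,cam='wrist'):
    i=arm.camera_info(cam);a=arm.camera(cam);cv2.imwrite(f'pics/{name}.png',a[:,:,::-1]);np.save(f'pics/{name}.npy',i,allow_pickle=True);return i,a
def ld(name): return np.load(f'pics/{name}.npy',allow_pickle=True).item()
E
python3 - <<'E'
from h import *
st();o,p,R=pose();E=arm.camera_info('wrist')['extrinsics'];c=-E[:3,:3].T@E[:3,3]
print('cam in tool',R.inv().apply(c-p),'fwd',R.inv().apply(E[2,:3]))
go([.523,.203,.25]);go([.523,.203,.25],0.)
E
```

```text
t 0.15 p [ 0.1823 -0.492   0.2478] yaw(x) 0.355 tilt -0.0004,0.0010 q [-1.216  0.239 -0.014  1.319 -0.     1.571] F [0.28 0.68 0.17] T [-0.011  0.065 -0.033] g 0.998
cam in tool [ 7.24070349e-02 -4.34330349e-05 -1.25780718e-01] fwd [-0.28512275  0.00122785  0.95849023]
tool delta cm [ 56.095 -53.336  -0.159]
ang [0. 0. 0.]
tool delta cm [ 56.095 -53.336  -0.159]
ang [-1.100e-03  2.000e-04  3.548e-01]
```

Call:
{"op": "servo_tool", "data": {
  "deltas": [
    {"dp": [2.9, -2.75, 0], "angular": [0, 0, 0], "fingers": 100},
    {"dp": [2.9, -2.75, 0], "angular": [0, 0, 0], "fingers": 100},
    {"dp": [2.9, -2.75, 0], "angular": [0, 0, 0], "fingers": 100},
    {"dp": [2.9, -2.75, 0], "angular": [0, 0, 0], "fingers": 100},
    {"dp": [2.9, -2.75, 0], "angular": [0, 0, 0], "fingers": 100},
    {"dp": [2.9, -2.75, 0], "angular": [0, 0, 0], "fingers": 100}
  ]
}}

```text
time: 0.65
ee_pos: [0.2884, -0.2753, 0.2446]
tool_rot: [-0.001, 0.985, 0.171, -0.001]
contact_force: [1.5, -1.1, -0.2]
grip_width: 0.994
```

```bash
python3 - <<'E'
from h import *
st();go([.523,.203,.18],0.)
E
```

```text
t 0.65 p [ 0.2884 -0.2753  0.2446] yaw(x) 0.343 tilt -0.0025,0.0020 q [-0.762  0.025 -0.277  1.272 -0.     2.036] F [ 1.52 -1.12 -0.19] T [ 0.023 -0.075 -0.048] g 0.994
tool delta cm [ 38.195 -37.128   6.499]
ang [-0.0024  0.0021  0.3433]
```

Call:
{"op": "servo_tool", "data": {
  "deltas": [
    {"dp": [0, 0, 0], "angular": [0, 0, -0.124], "fingers": 100},
    {"dp": [0, 0, 0], "angular": [0, 0, -0.124], "fingers": 100},
    {"dp": [0, 0, 0], "angular": [0, 0, -0.124], "fingers": 100},
    {"dp": [0, 0, 0], "angular": [0, 0, -0.124], "fingers": 100},
    {"dp": [0, 0, 0], "angular": [0, 0, -0.124], "fingers": 100},
    {"dp": [0, 0, 0], "angular": [0, 0, -0.124], "fingers": 100},
    {"dp": [0, 0, 0], "angular": [0, 0, -0.124], "fingers": 100},
    {"dp": [0, 0, 0], "angular": [0, 0, -0.124], "fingers": 100},
    {"dp": [0, 0, 0], "angular": [0, 0, -0.124], "fingers": 100},
    {"dp": [0, 0, 0], "angular": [0, 0, -0.124], "fingers": 100}
  ]
}}

```text
time: 1.48
ee_pos: [0.2912, -0.2644, 0.2439]
tool_rot: [-0.003, 0.699, 0.715, 0.001]
contact_force: [0.6, 0.5, -0.1]
grip_width: 1.001
```

```bash
python3 - <<'E'
from h import *
st();go([.523,.203,.18],1.57)
E
```

```text
t 1.48 p [ 0.2912 -0.2644  0.2439] yaw(x) 1.593 tilt -0.0033,0.0055 q [-0.739  0.018 -0.286  1.273  0.002  0.81 ] F [ 0.61  0.46 -0.12] T [-0.026 -0.011  0.05 ] g 1.001
tool delta cm [46.189 24.222  6.575]
ang [-0.0032 -0.0055  0.0227]
```

Call:
{"op": "servo_tool", "data": {
  "deltas": [
    {"dp": [3.6, 1.9, 0], "angular": [-0.003, -0.005, 0.02], "fingers": 100},
    {"dp": [3.6, 1.9, 0], "angular": [0, 0, 0], "fingers": 100},
    {"dp": [3.6, 1.9, 0], "angular": [0, 0, 0], "fingers": 100},
    {"dp": [3.6, 1.9, 0], "angular": [0, 0, 0], "fingers": 100},
    {"dp": [3.6, 1.9, 0], "angular": [0, 0, 0], "fingers": 100},
    {"dp": [3.6, 1.9, 0], "angular": [0, 0, 0], "fingers": 100},
    {"dp": [3.6, 1.9, 0], "angular": [0, 0, 0], "fingers": 100},
    {"dp": [3.6, 1.9, 0], "angular": [0, 0, 0], "fingers": 100},
    {"dp": [3.6, 1.9, 0], "angular": [0, 0, 0], "fingers": 100},
    {"dp": [3.6, 1.9, 0], "angular": [0, 0, 0], "fingers": 100}
  ]
}}

```text
time: 2.32
ee_pos: [0.4758, 0.1027, 0.2432]
tool_rot: [0.001, 0.705, 0.709, -0.0]
contact_force: [0.8, -0.9, 0.7]
grip_width: 0.997
```

```bash
python3 - <<'E'
from h import *
st();go([.523,.203,.18],1.57);shot('w1')
E
```

```text
t 2.32 p [0.4758 0.1027 0.2432] yaw(x) 1.577 tilt 0.0010,-0.0024 q [ 0.214  0.174 -0.11   1.286 -0.003  1.779] F [ 0.78 -0.91  0.7 ] T [-0.082 -0.107 -0.009] g 0.997
tool delta cm [10.016  4.779  6.298]
ang [0.001  0.0024 0.0068]
```

View pics/w1.png

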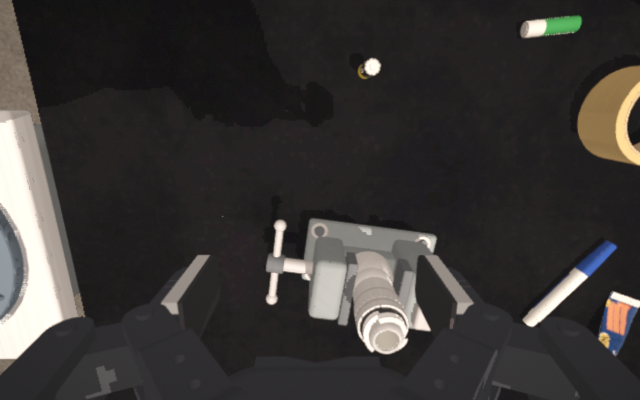

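Call:
{"op": "servo_tool", "data": {
  "deltas": [
    {"dp": [3.3, 1.6, 2.0], "angular": [0, 0.002, 0.006], "fingers": 100},
    {"dp": [3.3, 1.6, 2.0], "angular": [0, 0, 0], "fingers": 100},
    {"dp": [3.3, 1.6, 2.0], "angular": [0, 0, 0], "fingers": 70},
    {"dp": [0, 0, 0], "angular": [0, 0, 0], "fingers": 60}
  ]
}}

```text
time: 2.7
ee_pos: [0.526, 0.2079, 0.1846]
tool_rot: [0.001, 0.705, 0.709, 0.003]
contact_force: [-1.8, -0.9, 0.2]
grip_width: 0.747
```

```bash
python3 - <<'E'
from h import *
st();go([.523,.203,.18],1.57);shot('w2')
E
```

```text
t 2.70 p [0.526  0.2079 0.1846] yaw(x) 1.577 tilt 0.0056,0.0035 q [ 3.760e-01  3.300e-01 -4.900e-02  1.185e+00  1.000e-03  1.940e+00] F [-1.77 -0.85  0.24] T [-0.017  0.094 -0.074] g 0.747
tool delta cm [-0.489 -0.311  0.456]
ang [ 0.0056 -0.0035  0.0075]
```

View pics/w2.png

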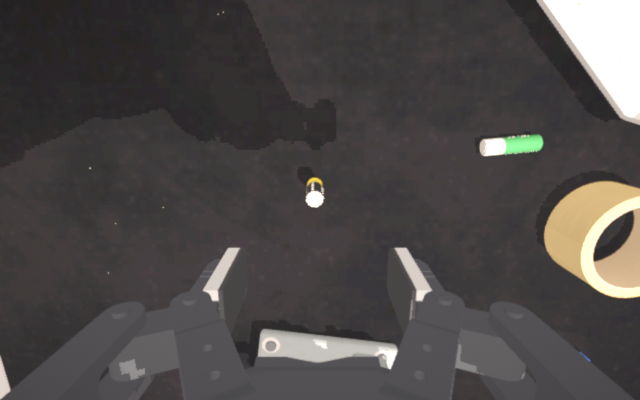

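```bash
python3 - <<'E'
from h import *
x=solve([(ld('w2'),(314.5,199))],.05)[0];print(x)
go([*x,.10],1.57);go([*x,.052],1.57)
print(solve([(ld('w1'),(372,67))],.05)[0],solve([(ld('w1'),(387,340))],.152)[0])
E
```

```text
[0.52494974 0.20267199]
tool delta cm [-0.357 -0.058  8.587]
ang [ 0.0051 -0.0025  0.0075]
tool delta cm [-0.369 -0.082 13.387]
ang [ 0.0051 -0.0025  0.0075]
[0.5244335  0.20200503] [ 0.53096214 -0.00408817]
```

Call:
{"op": "servo_tool", "data": {
  "deltas": [
    {"dp": [-0.36, -0.06, 2.2], "angular": [0.005, -0.003, 0.007], "fingers": 50},
    {"dp": [0, 0, 2.2], "angular": [0, 0, 0], "fingers": 50},
    {"dp": [0, 0, 2.2], "angular": [0, 0, 0], "fingers": 50},
    {"dp": [0, 0, 2.0], "angular": [0, 0, 0], "fingers": 50},
    {"dp": [0, 0, 0], "angular": [0, 0, 0], "fingers": 50}
  ]
}}

```text
time: 3.17
ee_pos: [0.5242, 0.2005, 0.0988]
tool_rot: [0.001, 0.707, 0.707, -0.0]
contact_force: [-1.4, -0.4, -0.6]
grip_width: 0.502
```

```bash
python3 - <<'E'
from h import *
st();go([.5248,.2027,.052],1.57);shot('w3')
E
```

```text
t 3.17 p [0.5242 0.2005 0.0988] yaw(x) 1.571 tilt 0.0012,-0.0013 q [ 0.366  0.388 -0.196  0.986 -0.002  1.936] F [-1.38 -0.38 -0.61] T [0.002 0.041 0.069] g 0.502
tool delta cm [0.222 0.056 4.683]
ang [0.0012 0.0013 0.0015]
```

View pics/w3.png

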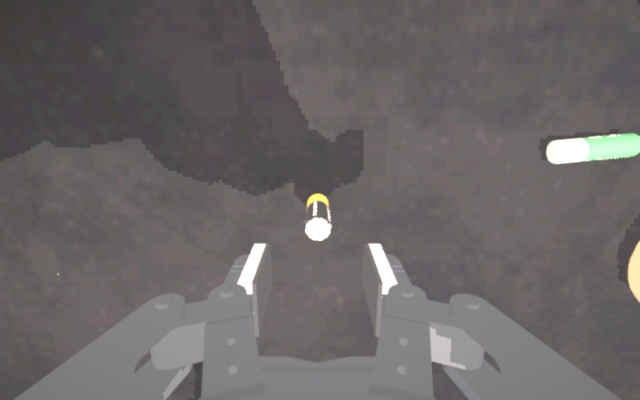

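```bash
python3 - <<'E'
from h import *
x=solve([(ld('w3'),(318,229))],.05)[0];print(x);go([*x,.052],1.57)
E
```

```text
[0.5248827  0.20295005]
tool delta cm [ 0.229 -0.012  4.865]
ang [0.0028 0.0008 0.0012]
```

Call:
{"op": "servo_tool", "data": {
  "deltas": [
    {"dp": [0.24, 0, 1.7], "angular": [0.003, 0, 0], "fingers": 50},
    {"dp": [0, 0, 1.7], "angular": [0, 0, 0], "fingers": 50},
    {"dp": [0, 0, 1.4], "angular": [0, 0, 0], "fingers": 50},
    {"dp": [0, 0, 0], "angular": [0, 0, 0], "fingers": 50}
  ]
}}

```text
time: 3.55
ee_pos: [0.5281, 0.202, 0.0587]
tool_rot: [0.002, 0.708, 0.706, 0.003]
contact_force: [0.1, -0.6, 0.1]
grip_width: 0.502
```

```bash
python3 - <<'E'
from h import *
st();go([.5249,.203,.052],1.57)
E
```

```text
t 3.55 p [0.5281 0.202  0.0587] yaw(x) 1.569 tilt 0.0074,0.0018 q [ 3.660e-01  4.280e-01 -2.490e-01  8.870e-01 -1.000e-03  1.939e+00] F [ 0.09 -0.59  0.12] T [ 0.047 -0.008 -0.   ] g 0.502
tool delta cm [ 0.098 -0.321  0.669]
ang [ 0.0074 -0.0018 -0.001 ]
```

Call:
{"op": "servo_tool", "data": {
  "deltas": [
    {"dp": [0.1, -0.32, 0.7], "angular": [0.007, -0.002, 0], "fingers": 50},
    {"dp": [0, 0, 0], "angular": [0, 0, 0], "fingers": 50}
  ]
}}

```text
time: 3.72
ee_pos: [0.5259, 0.2028, 0.0543]
tool_rot: [0.001, 0.708, 0.706, 0.001]
contact_force: [-0.2, -0.1, -0.7]
grip_width: 0.499
```

```bash
python3 - <<'E'
from h import *
st();go([.5249,.203,.052],1.57)
E
```

```text
t 3.72 p [0.5259 0.2028 0.0543] yaw(x) 1.568 tilt 0.0024,0.0006 q [ 0.368  0.433 -0.253  0.882 -0.     1.942] F [-0.2  -0.14 -0.71] T [-0.016  0.043  0.021] g 0.499
tool delta cm [ 0.021 -0.096  0.234]
ang [ 0.0024 -0.0006 -0.002 ]
```

Call:
{"op": "servo_tool", "data": {
  "deltas": [
    {"dp": [0.02, -0.1, 0.25], "angular": [0.002, 0, -0.002], "fingers": 50},
    {"dp": [0, 0, 0], "angular": [0, 0, 0], "fingers": 0},
    {"dp": [0, 0, 0], "angular": [0, 0, 0], "fingers": 0},
    {"dp": [0, 0, 0], "angular": [0, 0, 0], "fingers": 0},
    {"dp": [0, 0, 0], "angular": [0, 0, 0], "fingers": 0},
    {"dp": [0, 0, 0], "angular": [0, 0, 0], "fingers": 0},
    {"dp": [0, 0, 0], "angular": [0, 0, 0], "fingers": 0}
  ]
}}

```text
time: 4.3
ee_pos: [0.5269, 0.2037, 0.0561]
tool_rot: [0.001, 0.707, 0.707, 0.003]
contact_force: [0.6, 0.2, -0.1]
grip_width: 0.134
```

```bash
python3 - <<'E'
from h import *
st();shot('w4')
E
```

```text
t 4.30 p [0.5269 0.2037 0.0561] yaw(x) 1.570 tilt 0.0057,0.0026 q [ 0.369  0.431 -0.252  0.882  0.     1.94 ] F [ 0.59  0.21 -0.08] T [-0.015 -0.029 -0.028] g 0.134
```

View pics/w4.png

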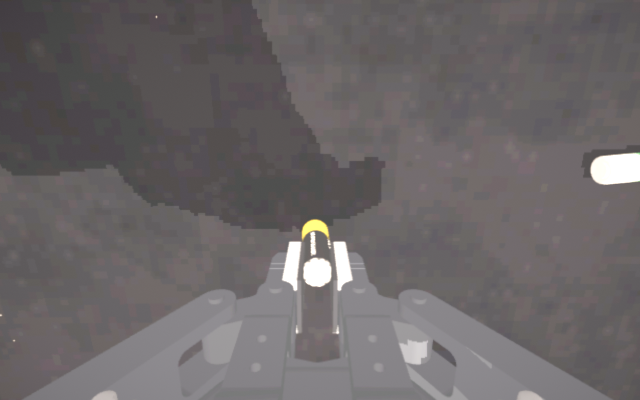

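Call:
{"op": "servo_tool", "data": {
  "deltas": [
    {"dp": [0, 0, 0], "angular": [0, 0, 0], "fingers": 0},
    {"dp": [0, 0, 0], "angular": [0, 0, 0], "fingers": 0},
    {"dp": [0, 0, -1.0], "angular": [0.003, -0.001, 0], "fingers": 0},
    {"dp": [0, 0, -2], "angular": [0, 0, 0], "fingers": 0},
    {"dp": [0, 0, -4], "angular": [0, 0, 0], "fingers": 0},
    {"dp": [0, 0, -4], "angular": [0, 0, 0], "fingers": 0},
    {"dp": [0, 0, -4], "angular": [0, 0, 0], "fingers": 0},
    {"dp": [0, 0, -4], "angular": [0, 0, 0], "fingers": 0}
  ]
}}

```text
time: 5.02
ee_pos: [0.5211, 0.2014, 0.243]
tool_rot: [-0.004, 0.707, 0.707, -0.008]
contact_force: [1.4, 1.5, -1.5]
grip_width: 0.135
```

```bash
python3 - <<'E'
from h import *
for k in range(4): st();arm.camera('top')
shot('w5')
E
```

```text
t 5.02 p [0.5211 0.2014 0.243 ] yaw(x) 1.570 tilt -0.0164,-0.0058 q [0.369 0.311 0.074 1.352 0.    1.94 ] F [ 1.45  1.49 -1.45] T [ 0.069 -0.139 -0.016] g 0.135
t 5.07 p [0.5236 0.2023 0.2513] yaw(x) 1.570 tilt -0.0066,-0.0020 q [3.68e-01 3.05e-01 8.80e-02 1.36e+00 1.00e-03 1.94e+00] F [ 1.34 -0.3   5.95] T [ 0.017 -0.109 -0.022] g 0.135
t 5.12 p [0.5242 0.2026 0.248 ] yaw(x) 1.570 tilt -0.0062,-0.0018 q [3.690e-01 3.070e-01 8.200e-02 1.352e+00 1.000e-03 1.940e+00] F [ 1.78  0.56 -1.15] T [ 0.047 -0.081  0.033] g 0.135
t 5.17 p [0.5233 0.2022 0.2448] yaw(x) 1.570 tilt -0.0097,-0.0032 q [3.690e-01 3.090e-01 7.600e-02 1.348e+00 1.000e-03 1.940e+00] F [ 0.05  0.86 -0.53] T [ 0.001  0.016 -0.038] g 0.139
```

View pics/w5.png

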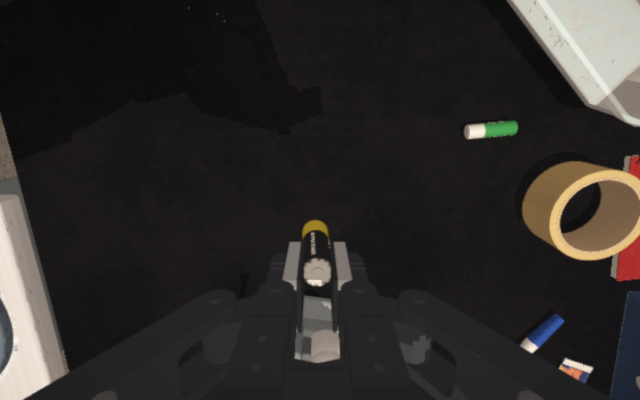

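```bash
python3 - <<'E'
from h import *
st();go([.5285,-.004,.245],1.57)
i=ld('w5');o,p,R=pose()
# cell top ray in tool frame (tool->cam fixed)
E=i['extrinsics'];T=np.eye(4);T[:3,:3]=R.as_matrix();T[:3,3]=p
j=dict(i);j['extrinsics']=E@T
for n,uv,z in [('top',(317,271),.0045),('top',(317,271),.002),('bot',(315,226),.0545)]:
    print(n,solve([(j,uv)],z)[0])
E
```

```text
t 5.27 p [0.5216 0.2016 0.2411] yaw(x) 1.570 tilt -0.0157,-0.0055 q [3.690e-01 3.120e-01 7.100e-02 1.346e+00 1.000e-03 1.940e+00] F [ 0.06  0.32 -0.81] T [-0.046 -0.079  0.011] g 0.136
tool delta cm [-20.562   0.693  -0.293]
ang [-0.0157  0.0055  0.0003]
top [9.70769951e-05 7.06594142e-04]
top [0.00147391 0.00069679]
bot [ 0.00179947 -0.00028695]
```

Call:
{"op": "servo_tool", "data": {
  "deltas": [
    {"dp": [-2, 0, 0], "angular": [0, 0, 0], "fingers": 0},
    {"dp": [-4, 0.1, 0], "angular": [0, 0, 0], "fingers": 0},
    {"dp": [-4, 0.1, 0], "angular": [0, 0, 0], "fingers": 0},
    {"dp": [-4, 0.1, 0], "angular": [0, 0, 0], "fingers": 0},
    {"dp": [-2, 0, 0], "angular": [0, 0, 0], "fingers": 0},
    {"dp": [-0.8, 0, 0], "angular": [0, 0, 0], "fingers": 0},
    {"dp": [0, 0, 0], "angular": [0, 0, 0], "fingers": 0}
  ]
}}

```text
time: 5.85
ee_pos: [0.5192, 0.028, 0.2293]
tool_rot: [-0.01, 0.705, 0.708, -0.016]
contact_force: [-0.6, 1.0, -0.4]
grip_width: 0.137
```

```bash
python3 - <<'E'
from h import *
st();go([.5285,-.004,.225],1.57);shot('w6')
E
```

```text
t 5.85 p [0.5192 0.028  0.2293] yaw(x) 1.575 tilt -0.0358,-0.0081 q [ 0.057  0.263 -0.029  1.315 -0.006  1.624] F [-0.62  1.04 -0.41] T [-0.035  0.002  0.002] g 0.137
tool delta cm [-3.204  0.935  0.424]
ang [-0.0359  0.0081  0.0051]
```

View pics/w6.png

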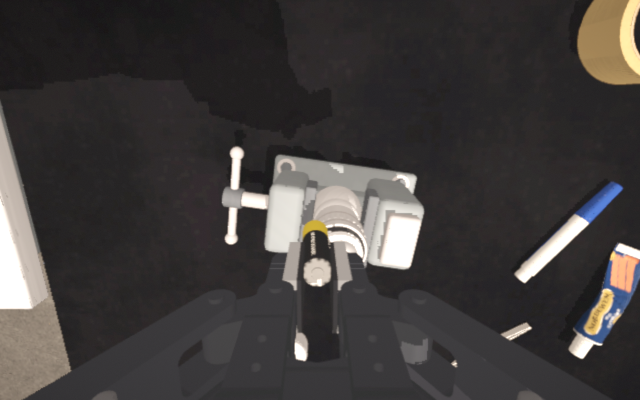

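Call:
{"op": "servo_tool", "data": {
  "deltas": [
    {"dp": [-1.7, 0.5, -0.6], "angular": [-0.02, 0.005, 0.004], "fingers": 0},
    {"dp": [-1.5, 0.45, -0.3], "angular": [-0.016, 0.003, 0], "fingers": 0},
    {"dp": [0, 0, -0.1], "angular": [-0.003, 0, 0], "fingers": 0}
  ]
}}

```text
time: 6.15
ee_pos: [0.5287, -0.0001, 0.2364]
tool_rot: [-0.001, 0.706, 0.709, 0.0]
contact_force: [0.0, 0.4, -0.4]
grip_width: 0.138
```

```bash
python3 - <<'E'
from h import *
st();go([.5285,-.004,.225],1.57);shot('w7');st()
E
```

```text
t 6.15 p [ 5.287e-01 -1.000e-04  2.364e-01] yaw(x) 1.575 tilt -0.0011,0.0018 q [-1.000e-03  2.490e-01 -2.900e-02  1.294e+00  2.000e-03  1.566e+00] F [ 0.    0.43 -0.4 ] T [ 0.002 -0.035  0.032] g 0.138
tool delta cm [-0.393 -0.018  1.139]
ang [-0.0011 -0.0018  0.0049]
t 6.20 p [0.5283 0.0008 0.2365] yaw(x) 1.575 tilt -0.0016,0.0023 q [ 0.     0.249 -0.029  1.294  0.002  1.567] F [ 0.6   0.45 -0.12] T [-0.015  0.029  0.08 ] g 0.138
```

View pics/w7.png

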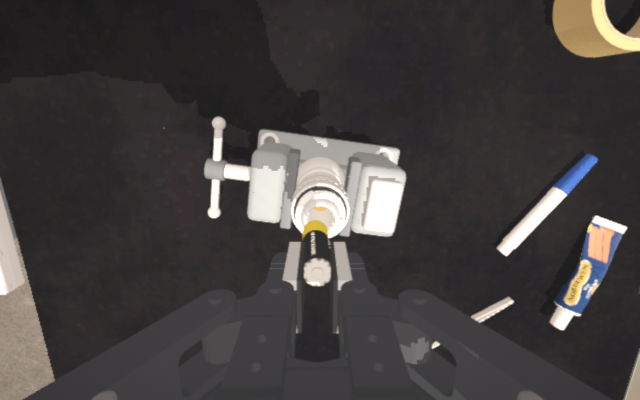

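```bash
python3 - <<'E'
import cv2
t=cv2.imread('pics/w7.png')
cv2.imwrite('pics/c7.png',cv2.resize(t[150:300,260:380],None,fx=5,fy=4,interpolation=cv2.INTER_CUBIC)[:600])
E
```

```text
(no output)
```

View pics/c7.png

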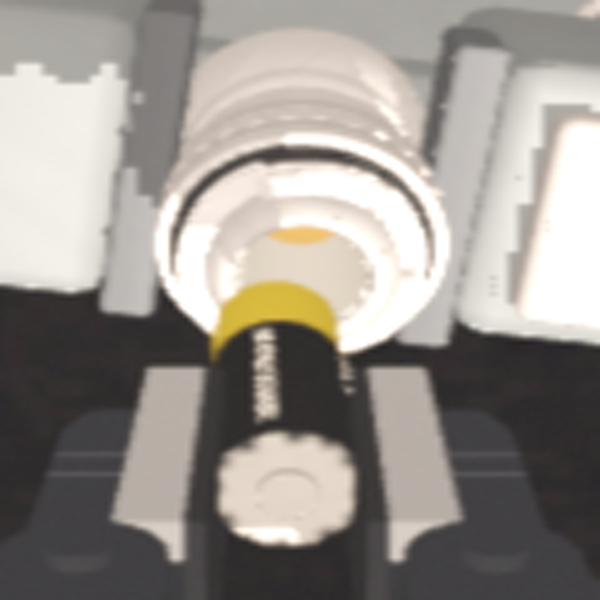

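```bash
cat >> h.py <<'E'
def overlay(name,out,circs,crop,f):
    t=cv2.imread(f'pics/{name}.png');i=ld(name);x0,y0,x1,y1=crop
    c=cv2.resize(t[y0:y1,x0:x1],None,fx=f,fy=f,interpolation=cv2.INTER_CUBIC)
    for (x,y,z,r,col) in circs:
        P=np.array([(proj(i,np.array([x+r*np.cos(a),y+r*np.sin(a),z]))-[x0,y0]+.5)*f for a in np.linspace(0,6.29,60)])
        cv2.polylines(c,[P.round().astype(np.int32)],False,col,1)
    cv2.imwrite(f'pics/{out}.png',c)
E
python3 - <<'E'
from h import *
x,y=.5285,-.004
overlay('w7','o7',[(x,y,.152,.0112,(0,0,255)),(x,y,.135,.021,(0,255,0)),(x,y,.152,.010,(255,0,0))],(265,150,375,270),5)
E
```

```text
(no output)
```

View pics/o7.png

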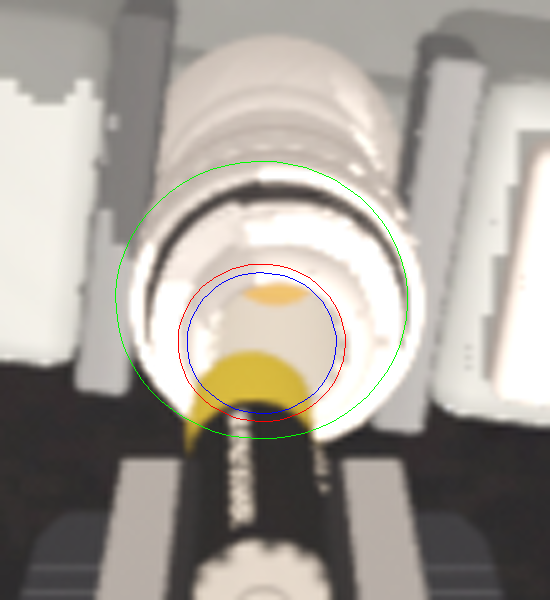

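```bash
python3 - <<'E'
from h import *
for k,(x,y) in enumerate([(.5308,-.0035),(.5308,-.0015)]):
    overlay('w7','o7%d'%k,[(x,y,.152,.0112,(0,0,255)),(x,y,.135,.021,(0,255,0)),(x,y,.152,.010,(255,0,0)),(x,y,.1486,.0172,(255,0,255))],(275,175,365,255),6)
a=cv2.imread('pics/o70.png');b=cv2.imread('pics/o71.png');cv2.imwrite('pics/o7c.png',cv2.resize(np.hstack([a,b]),None,fx=.74,fy=.74))
E
```

```text
(no output)
```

View pics/o7c.png

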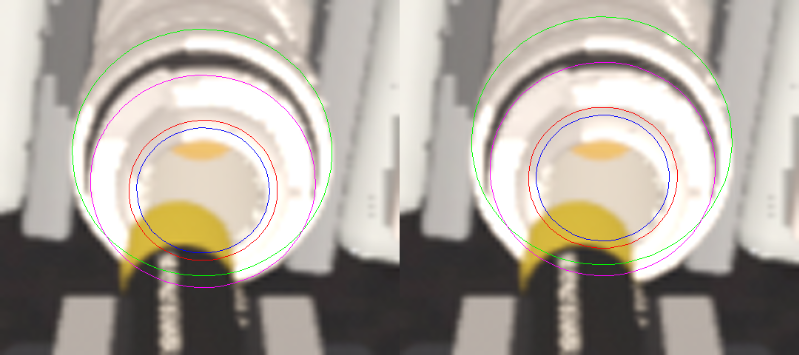

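Call:
{"op": "servo_tool", "data": {
  "deltas": [
    {"dp": [-0.35, 0.14, 0.7], "angular": [-0.002, -0.002, 0.004], "fingers": 0},
    {"dp": [-0.2, 0.1, 0.8], "angular": [-0.002, 0, 0], "fingers": 0},
    {"dp": [0, 0, 0.4], "angular": [-0.002, 0, 0], "fingers": 0},
    {"dp": [0, 0, -0.1], "angular": [-0.002, 0, 0], "fingers": 0}
  ]
}}

```text
time: 6.53
ee_pos: [0.5303, -0.0008, 0.2149]
tool_rot: [0.001, 0.706, 0.708, 0.002]
contact_force: [-0.3, 1.0, -0.1]
grip_width: 0.134
```

```bash
python3 - <<'E'
from h import *
st();shot('w8');st();go([.5307,-.005,.2105],1.57)
x,y=.5308,-.004
overlay('w8','o8',[(x,y,.152,.0112,(0,0,255)),(x,y,.135,.021,(0,255,0)),(x,y,.152,.010,(255,0,0))],(265,150,375,270),5)
E
```

```text
t 6.53 p [ 0.5303 -0.0008  0.2149] yaw(x) 1.575 tilt 0.0038,0.0011 q [-2.000e-03  2.580e-01 -7.300e-02  1.236e+00  1.000e-03  1.565e+00] F [-0.32  1.04 -0.15] T [ 0.011  0.036 -0.032] g 0.134
t 6.58 p [ 0.5303 -0.0008  0.2154] yaw(x) 1.575 tilt 0.0042,0.0012 q [-2.000e-03  2.570e-01 -7.300e-02  1.237e+00  1.000e-03  1.565e+00] F [-0.23  0.25 -0.34] T [ 0.001 -0.005 -0.005] g 0.138
tool delta cm [-0.423  0.032  0.493]
ang [ 0.0042 -0.0012  0.0047]
```

View pics/o8.png

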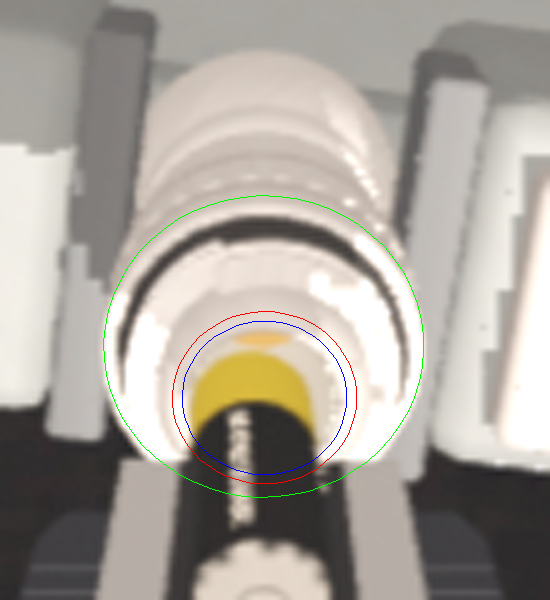

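Call:
{"op": "servo_tool", "data": {
  "deltas": [
    {"dp": [-0.4, 0.03, 0.1], "angular": [0.003, -0.001, 0.004], "fingers": 0},
    {"dp": [-0.1, 0, 0], "angular": [0, 0, 0], "fingers": 0}
  ]
}}

```text
time: 6.75
ee_pos: [0.5305, -0.0052, 0.2142]
tool_rot: [0.0, 0.707, 0.707, 0.0]
contact_force: [0.6, 0.2, 0.1]
grip_width: 0.139
```

```bash
python3 - <<'E'
from h import *
st();shot('w9');st();go([.5307,-.005,.2105],1.57)
x,y=.5308,-.004
overlay('w9','o9',[(x,y,.152,.0112,(0,0,255)),(x,y,.135,.021,(0,255,0)),(x,y,.152,.010,(255,0,0))],(265,150,375,270),5)
E
```

```text
t 6.75 p [ 0.5305 -0.0052  0.2142] yaw(x) 1.572 tilt 0.0004,0.0001 q [-0.01   0.261 -0.071  1.239  0.     1.56 ] F [0.55 0.16 0.06] T [ 0.001 -0.027 -0.004] g 0.139
t 6.80 p [ 0.5305 -0.0052  0.2144] yaw(x) 1.572 tilt 0.0008,0.0003 q [-0.01   0.261 -0.071  1.239  0.     1.56 ] F [ 0.14 -0.26 -0.06] T [0.021 0.049 0.012] g 0.137
tool delta cm [0.024 0.016 0.386]
ang [ 0.0008 -0.0003  0.0017]
```

View pics/o9.png

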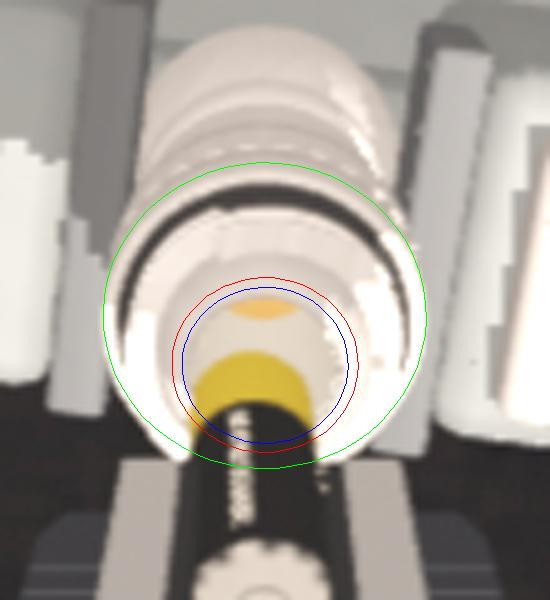

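```bash
python3 - <<'E'
from h import *
i=ld('w9')
x,y=.5301,-.0042
P=[(x,y,.1598,.0075,(0,0,255)),(x,y,.1598+.05,.0075,(0,255,0)),(x,y,.1578,.0075,(255,0,0)),(x,y,.1578+.05,.0075,(255,255,0))]
overlay('w9','o9',P,(265,170,375,290),5)
E
```

View pics/o9.png

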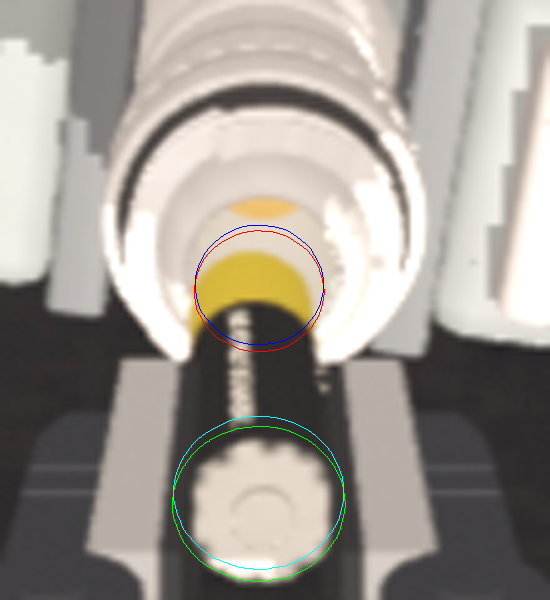

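Call:
{"op": "servo_tool", "data": {
  "deltas": [
    {"dp": [0.15, 0.13, 0.2], "angular": [0, 0, 0], "fingers": 0},
    {"dp": [0.05, 0, 0.25], "angular": [0, 0, 0], "fingers": 0},
    {"dp": [0, 0, 0], "angular": [0, 0, 0], "fingers": 0}
  ]
}}

```text
time: 7.05
ee_pos: [0.5324, -0.0033, 0.2101]
tool_rot: [0.001, 0.707, 0.707, 0.001]
contact_force: [0.0, -0.7, -1.3]
grip_width: 0.137
```

```bash
python3 - <<'E'
from h import *
st();shot('w10');st();go([.5318,-.0037,.2085],1.57)
x,y=.5308,-.004
overlay('w10','o10',[(x,y,.152,.0112,(0,0,255)),(x,y,.135,.021,(0,255,0)),(x,y,.152,.010,(255,0,0))],(265,150,375,270),5)
E
```

```text
t 7.05 p [ 0.5324 -0.0033  0.2101] yaw(x) 1.571 tilt 0.0019,0.0003 q [-0.006  0.265 -0.076  1.228  0.     1.564] F [ 0.02 -0.7  -1.27] T [0.052 0.012 0.047] g 0.137
t 7.10 p [ 0.5324 -0.0034  0.2102] yaw(x) 1.571 tilt 0.0021,0.0003 q [-0.007  0.265 -0.076  1.228  0.     1.564] F [-0.06 -0.15  0.12] T [ 0.017 -0.043  0.059] g 0.138
tool delta cm [-0.033 -0.064  0.171]
ang [ 0.0021 -0.0003  0.001 ]
```

View pics/o10.png

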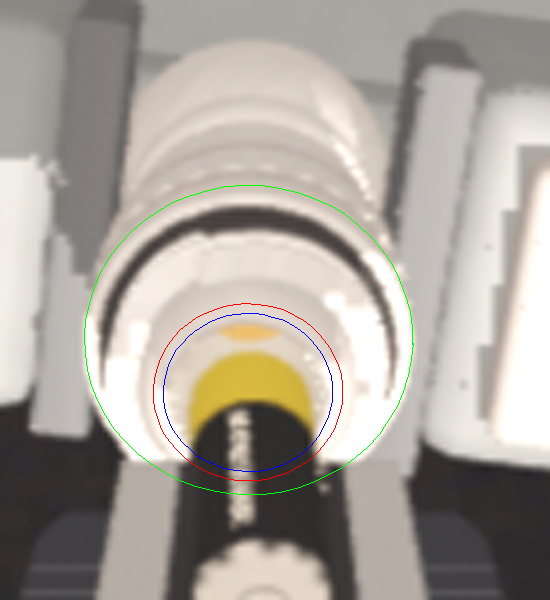

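Call:
{"op": "servo_tool", "data": {
  "deltas": [
    {"dp": [0.1, -0.04, 0.3], "angular": [0.002, 0, 0], "fingers": 0},
    {"dp": [0.02, 0, 0.4], "angular": [0, 0, 0], "fingers": 0},
    {"dp": [0, 0, 0.4], "angular": [0, 0, 0], "fingers": 0}
  ]
}}

```text
time: 7.35
ee_pos: [0.5325, -0.0023, 0.1993]
tool_rot: [0.001, 0.707, 0.707, 0.0]
contact_force: [-0.1, -0.9, 0.9]
grip_width: 0.136
```

```bash
python3 - <<'E'
from h import *
st();shot('w11');st();go([.5320,-.0025,.175],1.57)
x,y=.5308,-.004
overlay('w11','o11',[(x,y,.152,.0112,(0,0,255)),(x,y,.135,.021,(0,255,0)),(x,y,.152,.010,(255,0,0))],(265,150,375,270),5)
E
```

```text
t 7.35 p [ 0.5325 -0.0023  0.1993] yaw(x) 1.571 tilt 0.0015,-0.0001 q [-0.004  0.271 -0.096  1.202 -0.     1.567] F [-0.08 -0.93  0.87] T [-0.263  0.032  0.033] g 0.136
t 7.40 p [ 0.5321 -0.0022  0.1985] yaw(x) 1.571 tilt 0.0003,-0.0001 q [-0.004  0.271 -0.098  1.202 -0.     1.567] F [ 0.75 -1.37 -1.32] T [-0.169 -0.014 -0.042] g 0.134
tool delta cm [-0.026 -0.011  2.345]
ang [0.0003 0.0001 0.0009]
```

View pics/o11.png

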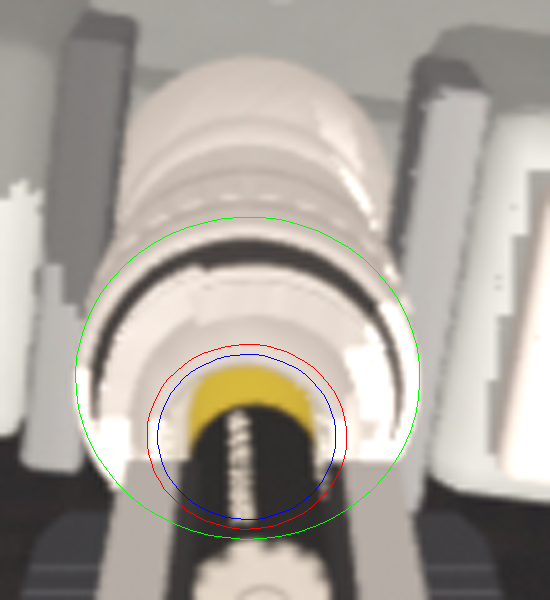

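Call:
{"op": "servo_tool", "data": {
  "deltas": [
    {"dp": [-0.08, -0.02, 0.4], "angular": [0, 0, 0], "fingers": 0},
    {"dp": [0, 0, 0.5], "angular": [0, 0, 0], "fingers": 0},
    {"dp": [0, 0, 0.5], "angular": [0, 0, 0], "fingers": 0},
    {"dp": [0, 0, 0.5], "angular": [0, 0, 0], "fingers": 0}
  ]
}}

```text
time: 7.73
ee_pos: [0.532, -0.003, 0.1779]
tool_rot: [0.0, 0.707, 0.707, 0.0]
contact_force: [-0.2, -0.1, -0.0]
grip_width: 0.139
```

```bash
python3 - <<'E'
from h import *
st();go([.5316,-.003,.174],1.57)
E
```

```text
t 7.73 p [ 0.532  -0.003   0.1779] yaw(x) 1.571 tilt 0.0008,0.0003 q [-0.006  0.282 -0.136  1.151  0.     1.565] F [-0.18 -0.06 -0.04] T [ 0.032 -0.043  0.014] g 0.139
tool delta cm [-0.001 -0.04   0.388]
ang [ 0.0008 -0.0003  0.0009]
```

Call:
{"op": "servo_tool", "data": {
  "deltas": [
    {"dp": [0, -0.03, 0.3], "angular": [0, 0, 0], "fingers": 0},
    {"dp": [0, 0, 0], "angular": [0, 0, 0], "fingers": 40},
    {"dp": [0, 0, 0], "angular": [0, 0, 0], "fingers": 40},
    {"dp": [0, 0, 0], "angular": [0, 0, 0], "fingers": 40},
    {"dp": [0, 0, 0], "angular": [0, 0, 0], "fingers": 40}
  ]
}}

```text
time: 8.15
ee_pos: [0.531, -0.0029, 0.1729]
tool_rot: [-0.001, 0.707, 0.707, -0.0]
contact_force: [-0.7, 0.5, -0.4]
grip_width: 0.401
```

```bash
python3 - <<'E'
from h import *
st();shot('w12');st()
E
```

```text
t 8.15 p [ 0.531  -0.0029  0.1729] yaw(x) 1.571 tilt -0.0014,0.0006 q [-6.000e-03  2.850e-01 -1.460e-01  1.141e+00  1.000e-03  1.565e+00] F [-0.68  0.52 -0.45] T [-0.035  0.063  0.027] g 0.401
t 8.20 p [ 0.531  -0.0029  0.173 ] yaw(x) 1.571 tilt -0.0013,0.0005 q [-6.000e-03  2.850e-01 -1.460e-01  1.141e+00  1.000e-03  1.565e+00] F [-0.12  0.22 -0.15] T [-0.001  0.027 -0.033] g 0.402
```

View pics/w12.png

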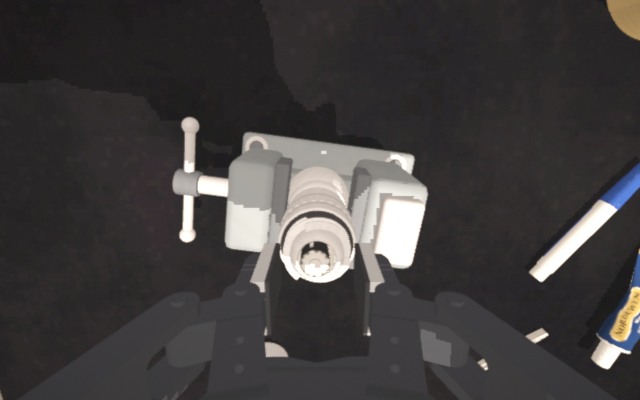

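Call:
{"op": "servo_tool", "data": {
  "deltas": [
    {"dp": [0, 0, -2.5], "angular": [0, 0, 0], "fingers": 75},
    {"dp": [0, 0, -3.0], "angular": [0, 0, 0], "fingers": 75},
    {"dp": [0, 0, 0], "angular": [0, 0, 0], "fingers": 75},
    {"dp": [0, 0, 0], "angular": [0, 0, 0], "fingers": 75}
  ]
}}

```text
time: 8.53
ee_pos: [0.5306, -0.0029, 0.2298]
tool_rot: [-0.001, 0.707, 0.707, -0.001]
contact_force: [-0.3, 0.0, -0.9]
grip_width: 0.75
```

```bash
python3 - <<'E'
from h import *
st();shot('w13');st();go([.476,-.199,.16],1.57)
x,y=.5308,-.004
overlay('w13','o13',[(x,y,.152,.0112,(0,0,255)),(x,y,.135,.021,(0,255,0)),(x,y,.152,.010,(255,0,0)),(x,y,.1584,.0075,(0,255,255))],(265,170,375,290),5)
E
```

```text
t 8.53 p [ 0.5306 -0.0029  0.2298] yaw(x) 1.571 tilt -0.0027,0.0005 q [-6.000e-03  2.570e-01 -3.600e-02  1.281e+00  1.000e-03  1.565e+00] F [-0.3   0.04 -0.93] T [-0.005  0.034  0.022] g 0.750
t 8.58 p [ 0.5309 -0.0029  0.2301] yaw(x) 1.571 tilt -0.0017,0.0005 q [-6.000e-03  2.560e-01 -3.600e-02  1.280e+00  1.000e-03  1.565e+00] F [-0.25 -0.54  0.97] T [-0.    -0.012  0.015] g 0.751
tool delta cm [-19.61   -5.482   7.007]
ang [-0.0017 -0.0005  0.0009]
```

View pics/o13.png

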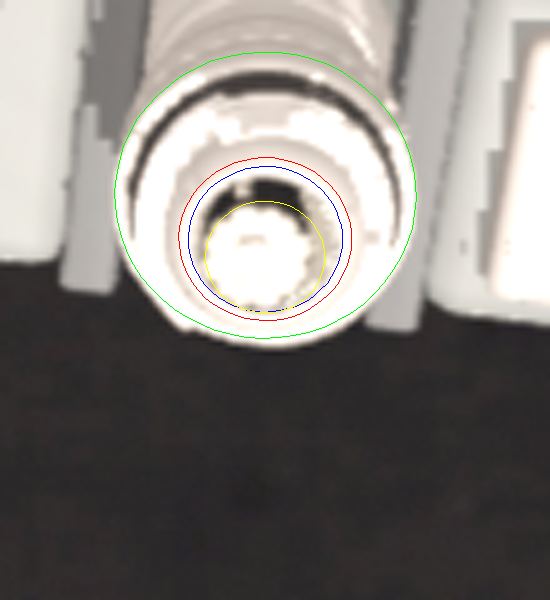

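Call:
{"op": "servo_tool", "data": {
  "deltas": [
    {"dp": [-2, -0.5, 0], "angular": [0, 0, 0], "fingers": 75},
    {"dp": [-4, -1.1, 0], "angular": [0, 0, 0], "fingers": 75},
    {"dp": [-4, -1.1, 0], "angular": [-0.004, 0, 0], "fingers": 75},
    {"dp": [-4, -1.1, 1], "angular": [-0.004, 0, 0], "fingers": 75},
    {"dp": [-3.5, -1.0, 1.5], "angular": [-0.004, 0, 0], "fingers": 75},
    {"dp": [-2, -0.6, 2], "angular": [-0.004, 0, 0], "fingers": 75},
    {"dp": [0, 0, 0], "angular": [0, 0, 0], "fingers": 75}
  ]
}}

```text
time: 9.17
ee_pos: [0.4765, -0.2022, 0.1801]
tool_rot: [0.006, 0.705, 0.71, 0.006]
contact_force: [-1.3, 0.9, 0.5]
grip_width: 0.752
```

```bash
python3 - <<'E'
from h import *
st();shot('w14');st();go([.476,-.199,.14],1.57)
E
```

```text
t 9.17 p [ 0.4765 -0.2022  0.1801] yaw(x) 1.578 tilt 0.0163,0.0006 q [-0.405  0.248 -0.179  1.129  0.007  1.158] F [-1.28  0.94  0.48] T [0.037 0.054 0.02 ] g 0.752
t 9.22 p [ 0.4773 -0.2012  0.1816] yaw(x) 1.578 tilt 0.0174,0.0008 q [-0.403  0.247 -0.177  1.132  0.008  1.161] F [ 0.47  0.14 -0.22] T [0.029 0.037 0.007] g 0.752
tool delta cm [ 0.222 -0.205  4.156]
ang [ 0.0174 -0.0007  0.0079]
```

View pics/w14.png

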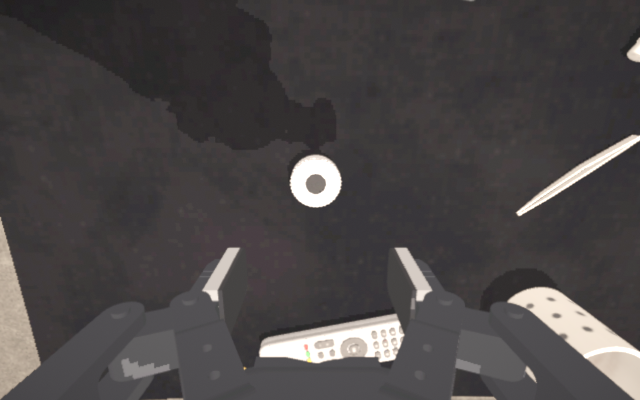

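```bash
python3 - <<'E'
from h import *
x,y=solve([(ld('w14'),(316,183.5))],.026)[0];print(x,y)
overlay('w14','o14',[(x,y,.026,.0215,(0,0,255)),(x,y,0,.0215,(0,255,0))],(275,140,365,230),6)
go([x,y,.10],1.57)
E
```

```text
0.47831859387221026 -0.19969032945531498
tool delta cm [ 0.149 -0.044  8.159]
ang [ 0.0174 -0.0007  0.0079]
```

View pics/o14.png

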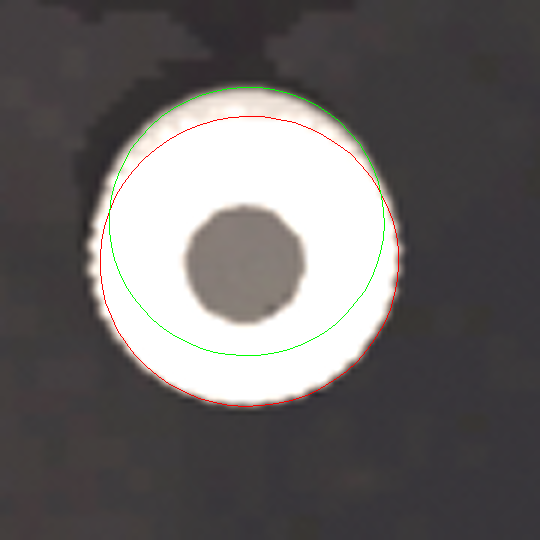

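Call:
{"op": "servo_tool", "data": {
  "deltas": [
    {"dp": [0.1, -0.1, 2.5], "angular": [0.009, 0, 0.004], "fingers": 75},
    {"dp": [0.1, 0, 2.5], "angular": [0.008, 0, 0.004], "fingers": 75},
    {"dp": [0, 0, 2.5], "angular": [0, 0, 0], "fingers": 75},
    {"dp": [0, 0, 2.5], "angular": [0, 0, 0], "fingers": 75},
    {"dp": [0, 0, 2.0], "angular": [0, 0, 0], "fingers": 75},
    {"dp": [0, 0, 0], "angular": [0, 0, 0], "fingers": 75}
  ]
}}

```text
time: 9.72
ee_pos: [0.4809, -0.1961, 0.0603]
tool_rot: [0.002, 0.707, 0.707, 0.002]
contact_force: [0.3, -0.3, 0.6]
grip_width: 0.751
```

```bash
python3 - <<'E'
from h import *
st();shot('w15');st();go([.4778,-.1997,.02],1.57)
x,y=.4778,-.1997
overlay('w15','o15',[(x,y,.026,.0215,(0,0,255)),(x,y,0,.0215,(0,255,0))],(250,170,380,290),5)
E
```

```text
t 9.72 p [ 0.4809 -0.1961  0.0603] yaw(x) 1.570 tilt 0.0063,-0.0000 q [-0.389  0.361 -0.357  0.847  0.002  1.183] F [ 0.26 -0.32  0.63] T [ 0.024  0.045 -0.001] g 0.751
t 9.77 p [ 0.4816 -0.1963  0.0619] yaw(x) 1.571 tilt 0.0076,-0.0005 q [-0.388  0.359 -0.355  0.85   0.002  1.183] F [-0.68 -0.42 -0.04] T [ 0.022  0.062 -0.025] g 0.750
tool delta cm [-0.335 -0.408  4.186]
ang [0.0076 0.0005 0.0005]
```

View pics/o15.png

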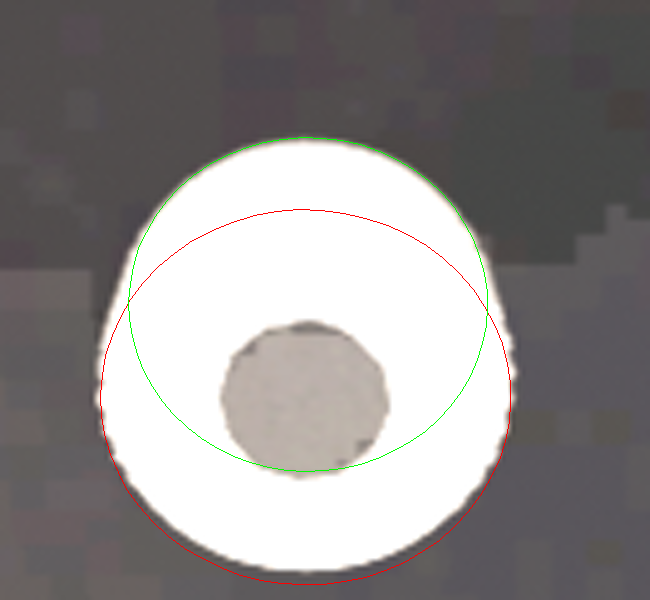

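Call:
{"op": "servo_tool", "data": {
  "deltas": [
    {"dp": [-0.35, -0.4, 0.4], "angular": [0.007, 0, 0], "fingers": 75},
    {"dp": [0, 0, 0.5], "angular": [0, 0, 0], "fingers": 75},
    {"dp": [0, 0, 1.0], "angular": [0, 0, 0], "fingers": 75}
  ]
}}

```text
time: 10.02
ee_pos: [0.4809, -0.1999, 0.0467]
tool_rot: [0.003, 0.706, 0.708, 0.001]
contact_force: [0.5, -0.8, 0.9]
grip_width: 0.748
```

```bash
python3 - <<'E'
from h import *
st();go([.4778,-.1997,.02],1.57)
E
```

```text
t 10.02 p [ 0.4809 -0.1999  0.0467] yaw(x) 1.573 tilt 0.0063,-0.0029 q [-0.394  0.377 -0.373  0.813 -0.     1.175] F [ 0.52 -0.79  0.9 ] T [-0.041  0.015  0.004] g 0.748
tool delta cm [ 0.026 -0.329  2.67 ]
ang [0.0063 0.0029 0.0027]
```

Call:
{"op": "servo_tool", "data": {
  "deltas": [
    {"dp": [0.02, -0.3, 1.0], "angular": [0.006, 0.003, 0.003], "fingers": 75},
    {"dp": [0, -0.1, 1.2], "angular": [0.003, 0, 0], "fingers": 75},
    {"dp": [0, -0.1, 0.5], "angular": [0.003, 0, 0], "fingers": 75},
    {"dp": [0, 0, 0], "angular": [0, 0, 0], "fingers": 75}
  ]
}}

```text
time: 10.35
ee_pos: [0.4762, -0.2, 0.0179]
tool_rot: [-0.002, 0.708, 0.706, -0.002]
contact_force: [-0.4, -0.8, 0.0]
grip_width: 0.743
```

```bash
python3 - <<'E'
from h import *
st();go([.4778,-.1997,.02],1.57)
E
```

```text
t 10.35 p [ 0.4762 -0.2     0.0179] yaw(x) 1.569 tilt -0.0046,-0.0003 q [-0.396  0.413 -0.407  0.754 -0.002  1.176] F [-0.42 -0.78  0.02] T [ 0.083  0.018 -0.017] g 0.743
tool delta cm [ 0.031  0.157 -0.21 ]
ang [-0.0046  0.0003 -0.0011]
```

Call:
{"op": "servo_tool", "data": {
  "deltas": [
    {"dp": [0.03, 0.12, -0.2], "angular": [-0.004, 0, 0], "fingers": 60},
    {"dp": [0, 0, 0], "angular": [0, 0, 0], "fingers": 40},
    {"dp": [0, 0, 0], "angular": [0, 0, 0], "fingers": 30},
    {"dp": [0, 0, 0], "angular": [0, 0, 0], "fingers": 30},
    {"dp": [0, 0, 0], "angular": [0, 0, 0], "fingers": 30}
  ]
}}

```text
time: 10.77
ee_pos: [0.4783, -0.2001, 0.0219]
tool_rot: [0.001, 0.708, 0.706, 0.0]
contact_force: [-0.3, -0.3, -0.8]
grip_width: 0.486
```

```bash
python3 - <<'E'
from h import *
st();shot('w16');st()
E
```

```text
t 10.77 p [ 0.4783 -0.2001  0.0219] yaw(x) 1.568 tilt 0.0017,-0.0009 q [-0.396  0.407 -0.404  0.757 -0.     1.177] F [-0.31 -0.27 -0.82] T [ 0.001 -0.001 -0.009] g 0.486
t 10.82 p [ 0.4783 -0.2001  0.0218] yaw(x) 1.568 tilt 0.0018,-0.0009 q [-0.396  0.407 -0.404  0.757 -0.     1.177] F [ 0.54 -0.31  0.19] T [ 0.013  0.015 -0.056] g 0.483
```

View pics/w16.png

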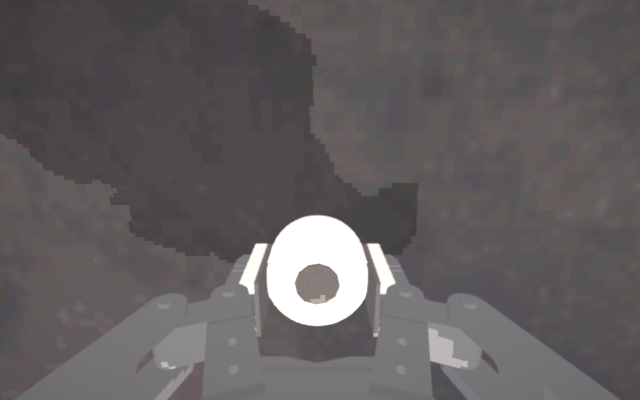

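```bash
python3 - <<'E'
from h import *
x=solve([(ld('w16'),(317,284))],.026)[0];o,p,R=pose();print(x,p,R.inv().apply([*x,.026]-p))
overlay('w16','o16',[(.4783,-.2,.026,.0215,(0,0,255)),(.4783,-.2,0,.0215,(0,255,0))],(250,200,380,340),4)
E
```

```text
[ 0.47829202 -0.20064926] [ 0.47831441 -0.20012443  0.0218385 ] [-5.28536836e-04 -1.37624742e-05 -4.16106493e-03]
```

View pics/o16.png

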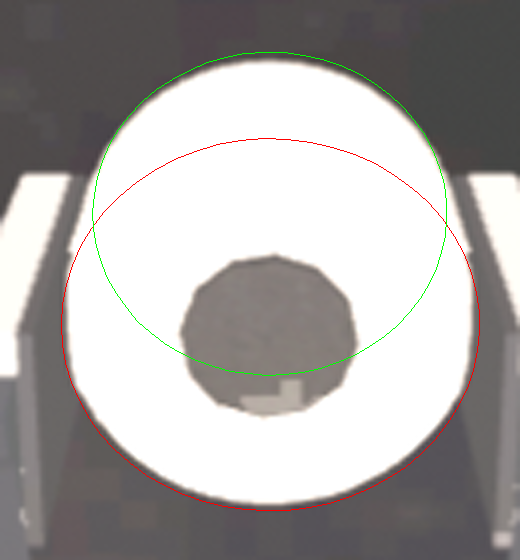

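Call:
{"op": "servo_tool", "data": {
  "deltas": [
    {"dp": [0, 0, 0], "angular": [0, 0, 0], "fingers": 65},
    {"dp": [0, 0, -0.05], "angular": [0, 0, 0], "fingers": 65},
    {"dp": [0, 0, 0], "angular": [0, 0, -0.12], "fingers": 65},
    {"dp": [0, 0, 0], "angular": [0, 0, -0.12], "fingers": 65},
    {"dp": [0, 0, 0], "angular": [0, 0, -0.12], "fingers": 65},
    {"dp": [0, 0, 0], "angular": [0, 0, -0.12], "fingers": 65}
  ]
}}

```text
time: 11.32
ee_pos: [0.4788, -0.2003, 0.023]
tool_rot: [0.002, 0.514, 0.858, 0.0]
contact_force: [-0.0, -0.7, 0.4]
grip_width: 0.648
```

```bash
python3 - <<'E'
from h import *
st();go([.4783,-.2003,.0215])
E
```

```text
t 11.32 p [ 0.4788 -0.2003  0.023 ] yaw(x) 2.062 tilt 0.0030,-0.0014 q [-0.396  0.406 -0.403  0.759 -0.     0.683] F [-0.02 -0.68  0.4 ] T [ 0.051 -0.023 -0.023] g 0.648
tool delta cm [ 0.029 -0.044  0.155]
ang [ 0. -0.  0.]
```

Stable. Continue 1.08 rad more.

Call:
{"op": "servo_tool", "data": {
  "deltas": [
    {"dp": [0, 0, 0.1], "angular": [0, 0, -0.12], "fingers": 65},
    {"dp": [0, 0, 0], "angular": [0, 0, -0.12], "fingers": 65},
    {"dp": [0, 0, 0], "angular": [0, 0, -0.12], "fingers": 65},
    {"dp": [0, 0, 0], "angular": [0, 0, -0.12], "fingers": 65},
    {"dp": [0, 0, 0], "angular": [0, 0, -0.12], "fingers": 65},
    {"dp": [0, 0, 0], "angular": [0, 0, -0.12], "fingers": 65},
    {"dp": [0, 0, 0], "angular": [0, 0, -0.12], "fingers": 65},
    {"dp": [0, 0, 0], "angular": [0, 0, -0.12], "fingers": 65},
    {"dp": [0, 0, 0], "angular": [0, 0, -0.08], "fingers": 65}
  ]
}}

```text
time: 12.07
ee_pos: [0.4792, -0.2004, 0.0225]
tool_rot: [0.002, -0.004, 1.0, -0.001]
contact_force: [-0.0, -0.0, -0.1]
grip_width: 0.648
```

```bash
python3 - <<'E'
from h import *
st();go([.4783,-.2003,.0215],3.1416)
E
```

```text
t 12.07 p [ 0.4792 -0.2004  0.0225] yaw(x) -3.134 tilt 0.0035,-0.0015 q [-0.396  0.407 -0.403  0.757 -0.    -0.404] F [-0.04 -0.01 -0.11] T [-0.02  -0.006  0.031] g 0.648
tool delta cm [0.089 0.015 0.096]
ang [-0.0016  0.0035  0.0077]
```

Call:
{"op": "servo_tool", "data": {
  "deltas": [
    {"dp": [0.09, 0.01, 0.1], "angular": [-0.002, 0.003, 0.008], "fingers": 65},
    {"dp": [0, 0, 0], "angular": [0, 0, 0], "fingers": 65}
  ]
}}

```text
time: 12.23
ee_pos: [0.4783, -0.2004, 0.0215]
tool_rot: [0.0, -0.0, 1.0, 0.0]
contact_force: [-0.9, -0.3, 0.7]
grip_width: 0.652
```

```bash
python3 - <<'E'
from h import *
st();go([.4783,-.2003,.0215],3.1416)
E
```

```text
t 12.23 p [ 0.4783 -0.2004  0.0215] yaw(x) -3.141 tilt 0.0004,0.0005 q [-0.397  0.409 -0.403  0.759  0.001 -0.398] F [-0.95 -0.33  0.67] T [ 0.028  0.029 -0.004] g 0.652
tool delta cm [0.001 0.008 0.004]
ang [0.0005 0.0004 0.0005]
```

Call:
{"op": "servo_tool", "data": {
  "deltas": [
    {"dp": [0, 0, 0], "angular": [0, 0, 0], "fingers": 40},
    {"dp": [0, 0, 0], "angular": [0, 0, 0], "fingers": 20},
    {"dp": [0, 0, 0], "angular": [0, 0, 0], "fingers": 0},
    {"dp": [0, 0, 0], "angular": [0, 0, 0], "fingers": 0},
    {"dp": [0, 0, 0], "angular": [0, 0, 0], "fingers": 0}
  ]
}}

```text
time: 12.65
ee_pos: [0.4783, -0.2004, 0.0221]
tool_rot: [0.0, 0.005, 1.0, 0.0]
contact_force: [0.4, 0.0, 0.1]
grip_width: 0.481
```

```bash
python3 - <<'E'
from h import *
st();shot('w17');st()
overlay('w17','o17',[(.4783,-.2,.026,.0215,(0,0,255)),(.4783,-.2,0,.0215,(0,255,0))],(250,200,380,340),4)
E
```

```text
t 12.65 p [ 0.4783 -0.2004  0.0221] yaw(x) 3.131 tilt 0.0006,0.0005 q [-0.397  0.408 -0.402  0.76   0.001 -0.387] F [0.43 0.02 0.09] T [0.002 0.011 0.   ] g 0.481
t 12.70 p [ 0.4783 -0.2004  0.0221] yaw(x) 3.132 tilt 0.0006,0.0005 q [-0.397  0.408 -0.402  0.76   0.001 -0.387] F [-0.68  0.63 -0.8 ] T [ 0.024 -0.007 -0.074] g 0.480
```

View pics/o17.png

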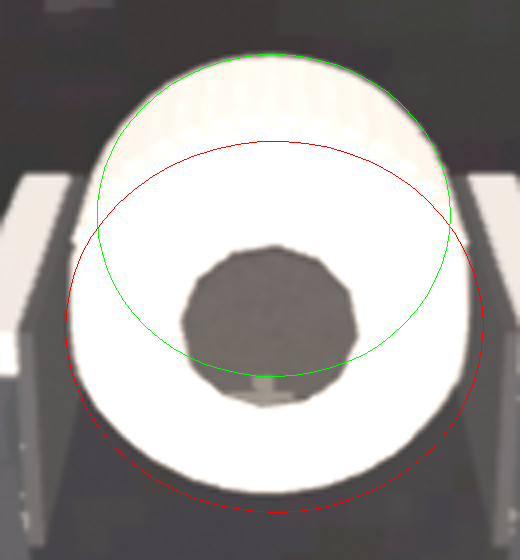

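Call:
{"op": "servo_tool", "data": {
  "deltas": [
    {"dp": [0, 0, -1.0], "angular": [0, 0, 0], "fingers": 0},
    {"dp": [0, 0, -3], "angular": [0, 0, 0], "fingers": 0},
    {"dp": [0, 0, -4], "angular": [0, 0, 0], "fingers": 0},
    {"dp": [0, 0, -4], "angular": [0, 0, 0], "fingers": 0},
    {"dp": [0, 0, -4], "angular": [0, 0, 0], "fingers": 0},
    {"dp": [0, 0, -4], "angular": [0, 0, 0], "fingers": 0},
    {"dp": [0, 0, -1.0], "angular": [0, 0, 0], "fingers": 0}
  ]
}}

```text
time: 13.28
ee_pos: [0.4742, -0.1988, 0.2405]
tool_rot: [-0.005, 0.006, 1.0, 0.002]
contact_force: [-0.2, 0.6, -0.7]
grip_width: 0.484
```

```bash
python3 - <<'E'
from h import *
st();go([.5311,-.005,.225],3.1416)
E
```

```text
t 13.28 p [ 0.4742 -0.1988  0.2405] yaw(x) 3.129 tilt -0.0091,0.0045 q [-3.970e-01  2.300e-01 -4.500e-02  1.306e+00  1.000e-03 -3.850e-01] F [-0.22  0.56 -0.66] T [-0.05  -0.026 -0.021] g 0.484
tool delta cm [-5.456 19.447  1.581]
ang [ 0.0045 -0.0091 -0.0128]
```

Call:
{"op": "servo_tool", "data": {
  "deltas": [
    {"dp": [-0.6, 2, 0], "angular": [0.004, -0.008, -0.005], "fingers": 0},
    {"dp": [-1.1, 4, 0], "angular": [0, 0, 0], "fingers": 0},
    {"dp": [-1.1, 4, 0], "angular": [0, -0.003, 0], "fingers": 0},
    {"dp": [-1.1, 4, 0], "angular": [0, -0.003, 0], "fingers": 0},
    {"dp": [-0.8, 3, 0], "angular": [0, -0.003, 0], "fingers": 0},
    {"dp": [-0.4, 1.5, 0], "angular": [0, 0, 0], "fingers": 0},
    {"dp": [0, 0, 0], "angular": [0, 0, 0], "fingers": 0}
  ]
}}

```text
time: 13.87
ee_pos: [0.5305, -0.0091, 0.2527]
tool_rot: [0.012, 0.008, 1.0, -0.002]
contact_force: [0.3, 0.3, -0.8]
grip_width: 0.485
```

```bash
python3 - <<'E'
from h import *
st();go([.5311,-.005,.20],3.1416)
E
```

```text
t 13.87 p [ 0.5305 -0.0091  0.2527] yaw(x) 3.125 tilt 0.0241,-0.0037 q [-1.500e-02  2.290e-01 -1.500e-02  1.303e+00 -3.000e-03  1.000e-03] F [ 0.28  0.34 -0.81] T [0.021 0.01  0.019] g 0.485
tool delta cm [0.07  0.433 5.27 ]
ang [-0.0035  0.0241 -0.0165]
```

Call:
{"op": "servo_tool", "data": {
  "deltas": [
    {"dp": [0.05, 0.4, 1.0], "angular": [-0.003, 0.02, -0.015], "fingers": 0},
    {"dp": [0, 0, 1.5], "angular": [0, 0.004, 0], "fingers": 0},
    {"dp": [0, 0, 1.5], "angular": [0, 0, 0], "fingers": 0},
    {"dp": [0, 0, 0.8], "angular": [0, 0, 0], "fingers": 0},
    {"dp": [0, 0, 0], "angular": [0, 0, 0], "fingers": 0}
  ]
}}

```text
time: 14.28
ee_pos: [0.5292, -0.0059, 0.2032]
tool_rot: [-0.002, -0.001, 1.0, -0.0]
contact_force: [-1.0, -0.2, 0.1]
grip_width: 0.48
```

```bash
python3 - <<'E'
from h import *
st();shot('w18');st();go([.5311,-.005,.19],3.1416);shot('s18','scene')
c=cv2.imread('pics/s18.png');cv2.imwrite('pics/s18c.png',cv2.resize(c[150:270,280:420],None,fx=5,fy=5,interpolation=cv2.INTER_CUBIC))
E
```

```text
t 14.28 p [ 0.5292 -0.0059  0.2032] yaw(x) -3.139 tilt -0.0034,-0.0005 q [-1.100e-02  2.670e-01 -9.100e-02  1.216e+00 -1.000e-03 -1.300e-02] F [-0.98 -0.23  0.1 ] T [ 0.046 -0.002  0.01 ] g 0.480
t 14.33 p [ 0.5294 -0.006   0.2039] yaw(x) -3.139 tilt -0.0030,-0.0006 q [-1.100e-02  2.660e-01 -9.000e-02  1.217e+00 -1.000e-03 -1.300e-02] F [-0.87 -0.18 -1.64] T [-0.     0.012  0.022] g 0.483
tool delta cm [-0.179  0.097  1.387]
ang [-0.0006 -0.003   0.0021]
```

View pics/w18.png

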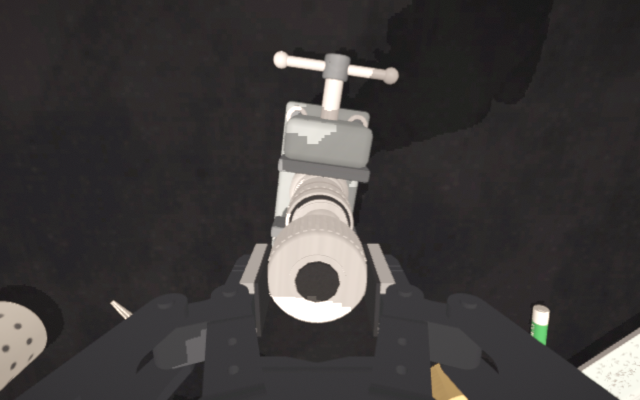

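View pics/s18c.png

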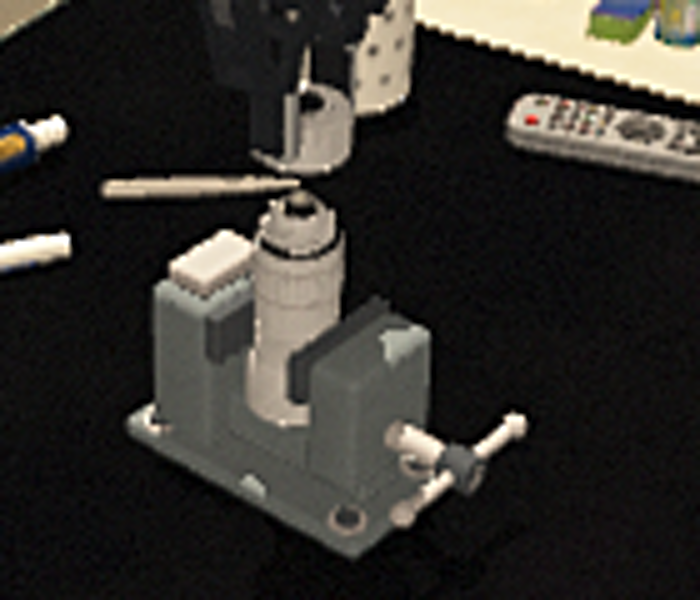

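```bash
python3 - <<'E'
from h import *
x,y=.5311,-.005
overlay('w18','o18',[(x,y,.135,.021,(0,255,0)),(x,y,.152,.0112,(0,0,255)),(.5292,-.0059,.2032-.0221+.026,.0215,(255,0,0))],(255,160,385,330),4)
E
```

```text
(no output)
```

View pics/o18.png

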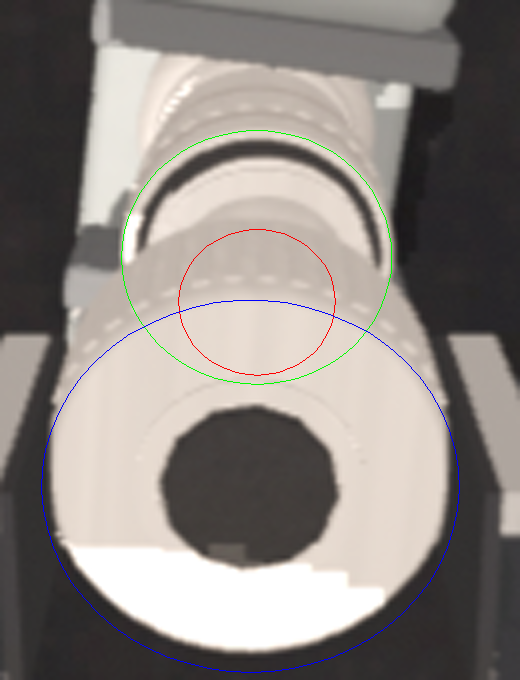

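Call:
{"op": "servo_tool", "data": {
  "deltas": [
    {"dp": [-0.18, 0.1, 0.7], "angular": [0, -0.003, 0.002], "fingers": 0},
    {"dp": [0, 0, 0.8], "angular": [0, 0, 0], "fingers": 0},
    {"dp": [0, 0, 0.6], "angular": [0, 0, 0], "fingers": 0},
    {"dp": [0, 0, 0], "angular": [0, 0, 0], "fingers": 0}
  ]
}}

```text
time: 14.72
ee_pos: [0.533, -0.006, 0.1839]
tool_rot: [0.003, 0.001, 1.0, -0.0]
contact_force: [-1.2, 0.0, -1.2]
grip_width: 0.484
```

```bash
python3 - <<'E'
from h import *
st();go([.5311,-.005,.17],3.1416)
E
```

```text
t 14.72 p [ 0.533  -0.006   0.1839] yaw(x) 3.140 tilt 0.0051,-0.0006 q [-1.100e-02  2.770e-01 -1.280e-01  1.161e+00 -1.000e-03 -9.000e-03] F [-1.22  0.01 -1.25] T [0.021 0.011 0.008] g 0.484
tool delta cm [0.193 0.097 1.386]
ang [-0.0006  0.0051 -0.0019]
```

Call:
{"op": "servo_tool", "data": {
  "deltas": [
    {"dp": [0.17, 0.1, 0.1], "angular": [0, 0.004, 0], "fingers": 0},
    {"dp": [0, 0.05, 0.3], "angular": [0, 0, 0], "fingers": 0},
    {"dp": [0, 0, 0.3], "angular": [0, 0, 0], "fingers": 0},
    {"dp": [0, 0, 0], "angular": [0, 0, 0], "fingers": 0}
  ]
}}

```text
time: 15.05
ee_pos: [0.531, -0.0043, 0.1763]
tool_rot: [0.0, 0.001, 1.0, -0.0]
contact_force: [0.5, 0.2, -0.0]
grip_width: 0.486
```

```bash
python3 - <<'E'
from h import *
st();go([.5311,-.005,.17],3.1416)
E
```

```text
t 15.05 p [ 0.531  -0.0043  0.1763] yaw(x) 3.140 tilt 0.0007,-0.0005 q [-8.000e-03  2.820e-01 -1.420e-01  1.147e+00 -1.000e-03 -6.000e-03] F [ 0.54  0.16 -0.01] T [ 0.022 -0.003  0.012] g 0.486
tool delta cm [-0.011 -0.071  0.629]
ang [-0.0005  0.0007 -0.0018]
```

Call:
{"op": "servo_tool", "data": {
  "deltas": [
    {"dp": [-0.01, -0.06, 0.3], "angular": [0, 0, 0], "fingers": 0},
    {"dp": [0, 0, 0.3], "angular": [0, 0, 0], "fingers": 0},
    {"dp": [0, 0, 0.1], "angular": [0, 0, 0], "fingers": 0}
  ]
}}

```text
time: 15.3
ee_pos: [0.5314, -0.0048, 0.1691]
tool_rot: [0.001, 0.001, 1.0, -0.0]
contact_force: [-0.5, 0.2, -1.3]
grip_width: 0.481
```

```bash
python3 - <<'E'
from h import *
st();go([.5311,-.005,.165],3.1416)
E
```

```text
t 15.30 p [ 0.5314 -0.0048  0.1691] yaw(x) 3.140 tilt 0.0016,-0.0006 q [-9.000e-03  2.870e-01 -1.540e-01  1.128e+00 -1.000e-03 -7.000e-03] F [-0.46  0.16 -1.27] T [ 0.026 -0.058  0.061] g 0.481
tool delta cm [ 0.03  -0.019  0.405]
ang [-0.0006  0.0016 -0.0014]
```

Call:
{"op": "servo_tool", "data": {
  "deltas": [
    {"dp": [0.02, 0, 0.15], "angular": [0, 0, 0], "fingers": 0},
    {"dp": [0, 0, 0.15], "angular": [0, 0, 0], "fingers": 0}
  ]
}}

```text
time: 15.47
ee_pos: [0.5312, -0.0048, 0.1657]
tool_rot: [0.001, 0.001, 1.0, -0.0]
contact_force: [0.5, -0.2, -0.6]
grip_width: 0.483
```

```bash
python3 - <<'E'
from h import *
st()
E
```

```text
t 15.47 p [ 0.5312 -0.0048  0.1657] yaw(x) 3.140 tilt 0.0016,-0.0006 q [-9.00e-03  2.88e-01 -1.61e-01  1.12e+00 -1.00e-03 -7.00e-03] F [ 0.46 -0.21 -0.56] T [ 0.008  0.004 -0.046] g 0.483
```

Call:
{"op": "servo_tool", "data": {
  "deltas": [
    {"dp": [0, 0, 0.12], "angular": [0, 0, 0], "fingers": 0},
    {"dp": [0, 0, 0.12], "angular": [0, 0, 0], "fingers": 0}
  ]
}}

```text
time: 15.63
ee_pos: [0.5312, -0.0048, 0.1631]
tool_rot: [0.001, 0.001, 1.0, -0.0]
contact_force: [-0.4, -0.3, 6.2]
grip_width: 0.481
```

```bash
python3 - <<'E'
from h import *
st()
E
```

```text
t 15.63 p [ 0.5312 -0.0048  0.1631] yaw(x) 3.140 tilt 0.0017,-0.0006 q [-9.000e-03  2.900e-01 -1.650e-01  1.114e+00 -1.000e-03 -7.000e-03] F [-0.42 -0.3   6.18] T [0.011 0.096 0.05 ] g 0.481
```

Call:
{"op": "servo_tool", "data": {
  "deltas": [
    {"dp": [0, 0, 0], "angular": [0, 0, -0.08], "fingers": 0},
    {"dp": [0, 0, 0], "angular": [0, 0, -0.08], "fingers": 0}
  ]
}}

```text
time: 15.8
ee_pos: [0.5315, -0.0047, 0.1635]
tool_rot: [0.001, -0.08, 0.997, -0.0]
contact_force: [-1.0, 0.3, 3.5]
grip_width: 0.486
```

```bash
python3 - <<'E'
from h import *
st()
E
```

```text
t 15.80 p [ 0.5315 -0.0047  0.1635] yaw(x) -2.981 tilt 0.0025,-0.0002 q [-0.009  0.29  -0.165  1.114 -0.    -0.17 ] F [-0.95  0.27  3.54] T [ 0.095  0.192 -0.038] g 0.486
```

Call:
{"op": "servo_tool", "data": {
  "deltas": [
    {"dp": [0, 0, 0.02], "angular": [0, 0, -0.1], "fingers": 0},
    {"dp": [0, 0, 0.02], "angular": [0, 0, -0.1], "fingers": 0},
    {"dp": [0, 0, 0.02], "angular": [0, 0, -0.1], "fingers": 0},
    {"dp": [0, 0, 0.02], "angular": [0, 0, -0.1], "fingers": 0}
  ]
}}

```text
time: 16.13
ee_pos: [0.5319, -0.0042, 0.1645]
tool_rot: [0.003, -0.286, 0.958, -0.0]
contact_force: [-1.6, 0.2, 4.4]
grip_width: 0.484
```

```bash
python3 - <<'E'
from h import *
st()
E
```

```text
t 16.13 p [ 0.5319 -0.0042  0.1645] yaw(x) -2.562 tilt 0.0051,0.0009 q [-8.000e-03  2.880e-01 -1.650e-01  1.113e+00  1.000e-03 -5.880e-01] F [-1.61  0.22  4.4 ] T [ 0.087  0.429 -0.054] g 0.484
```

```bash
cat >> h.py <<'E'
def corr(x=.5313,y=-.0048):
    st();o,p,R=pose();M=R.as_matrix();go([x,y,p[2]],np.arctan2(M[1,0],M[0,0]))
E
python3 - <<'E'
from h import *
corr()
E
```

```text
t 16.13 p [ 0.5319 -0.0042  0.1645] yaw(x) -2.562 tilt 0.0051,0.0009 q [-8.000e-03  2.880e-01 -1.650e-01  1.113e+00  1.000e-03 -5.880e-01] F [-1.61  0.22  4.4 ] T [ 0.087  0.429 -0.054] g 0.484
tool delta cm [ 0.082 -0.014 -0.   ]
ang [-0.002   0.0047 -0.    ]
```

Call:
{"op": "servo_tool", "data": {
  "deltas": [
    {"dp": [0.05, -0.01, 0.02], "angular": [-0.002, 0.005, -0.1], "fingers": 0},
    {"dp": [0.02, 0, 0.02], "angular": [0, 0.001, -0.1], "fingers": 0},
    {"dp": [0.01, 0, 0.02], "angular": [0, 0.001, -0.1], "fingers": 0},
    {"dp": [0.01, 0, 0.02], "angular": [0, 0.001, -0.1], "fingers": 0}
  ]
}}

```text
time: 16.47
ee_pos: [0.5319, -0.0044, 0.1656]
tool_rot: [-0.0, -0.48, 0.878, -0.001]
contact_force: [-1.3, 1.5, 4.4]
grip_width: 0.485
```

```bash
python3 - <<'E'
from h import *
corr()
E
```

```text
t 16.47 p [ 0.5319 -0.0044  0.1656] yaw(x) -2.141 tilt 0.0007,-0.0016 q [-0.007  0.29  -0.159  1.121 -0.002 -1.008] F [-1.3   1.52  4.43] T [ 0.248  0.267 -0.016] g 0.485
tool delta cm [0.066 0.024 0.   ]
ang [-0.0014 -0.0009  0.    ]
```

Call:
{"op": "servo_tool", "data": {
  "deltas": [
    {"dp": [0.03, 0.01, 0.02], "angular": [0, 0, -0.1], "fingers": 0},
    {"dp": [0.02, 0, 0.02], "angular": [0, 0, -0.1], "fingers": 0},
    {"dp": [0.01, 0, 0.02], "angular": [0, 0, -0.1], "fingers": 0},
    {"dp": [0.01, 0, 0.02], "angular": [0, 0, -0.1], "fingers": 0}
  ]
}}

```text
time: 16.8
ee_pos: [0.5318, -0.004, 0.1667]
tool_rot: [0.001, -0.652, 0.758, -0.001]
contact_force: [-1.6, 0.4, 3.7]
grip_width: 0.482
```

```bash
python3 - <<'E'
from h import *
corr()
E
```

```text
t 16.80 p [ 0.5318 -0.004   0.1667] yaw(x) -1.720 tilt 0.0031,0.0005 q [-0.008  0.288 -0.159  1.121  0.    -1.429] F [-1.62  0.44  3.73] T [ 0.189  0.39  -0.059] g 0.482
tool delta cm [ 0.086  0.037 -0.   ]
ang [-0.003   0.0009 -0.    ]
```

Call:
{"op": "servo_tool", "data": {
  "deltas": [
    {"dp": [0.04, 0.02, 0.02], "angular": [-0.003, 0.001, -0.1], "fingers": 0},
    {"dp": [0.02, 0, 0.02], "angular": [0, 0, -0.08], "fingers": 0}
  ]
}}

```text
time: 16.97
ee_pos: [0.5317, -0.0043, 0.1671]
tool_rot: [-0.001, 0.722, -0.692, 0.0]
contact_force: [1.0, 0.8, 1.0]
grip_width: 0.481
```

```bash
python3 - <<'E'
from h import *
corr()
E
```

```text
t 16.97 p [ 0.5317 -0.0043  0.1671] yaw(x) -1.529 tilt 0.0012,0.0004 q [-0.008  0.289 -0.157  1.124  0.    -1.62 ] F [1.02 0.77 1.04] T [ 0.092 -0.037 -0.013] g 0.481
tool delta cm [ 0.05   0.041 -0.   ]
ang [-0.0012  0.0003 -0.    ]
```

Call:
{"op": "servo_tool", "data": {
  "deltas": [
    {"dp": [0.02, 0.02, 0.04], "angular": [0, 0, -0.05], "fingers": 0}
  ]
}}

```text
time: 17.05
ee_pos: [0.5319, -0.0044, 0.1671]
tool_rot: [-0.001, 0.74, -0.672, 0.001]
contact_force: [0.5, 0.9, 0.7]
grip_width: 0.484
```

```bash
python3 - <<'E'
from h import *
corr()
E
```

```text
t 17.05 p [ 0.5319 -0.0044  0.1671] yaw(x) -1.475 tilt 0.0023,0.0006 q [-9.000e-03  2.880e-01 -1.570e-01  1.123e+00  1.000e-03 -1.676e+00] F [0.51 0.95 0.74] T [ 0.163 -0.201 -0.012] g 0.484
tool delta cm [ 0.037  0.065 -0.   ]
ang [-0.0024  0.0004 -0.    ]
```

Call:
{"op": "servo_tool", "data": {
  "deltas": [
    {"dp": [0.02, 0.03, 0.05], "angular": [-0.002, 0, -0.05], "fingers": 0},
    {"dp": [0.01, 0.01, 0.05], "angular": [0, 0, -0.03], "fingers": 0}
  ]
}}

```text
time: 17.22
ee_pos: [0.5322, -0.0046, 0.1667]
tool_rot: [-0.001, 0.769, -0.64, 0.001]
contact_force: [0.0, 0.6, 1.8]
grip_width: 0.483
```

```bash
python3 - <<'E'
from h import *
corr()
E
```

```text
t 17.22 p [ 0.5322 -0.0046  0.1667] yaw(x) -1.389 tilt 0.0022,0.0008 q [-9.000e-03  2.890e-01 -1.570e-01  1.122e+00  1.000e-03 -1.762e+00] F [0.   0.6  1.76] T [0.025 0.125 0.042] g 0.483
tool delta cm [ 0.007  0.095 -0.   ]
ang [-0.0023  0.0003 -0.    ]
```

Call:
{"op": "servo_tool", "data": {
  "deltas": [
    {"dp": [0, 0.05, 0.1], "angular": [-0.002, 0, 0], "fingers": 0}
  ]
}}

```text
time: 17.3
ee_pos: [0.532, -0.0047, 0.1661]
tool_rot: [-0.0, 0.769, -0.639, 0.0]
contact_force: [0.2, 0.5, -0.2]
grip_width: 0.485
```

```bash
python3 - <<'E'
from h import *
corr()
E
```

```text
t 17.30 p [ 0.532  -0.0047  0.1661] yaw(x) -1.387 tilt 0.0010,0.0003 q [-0.009  0.29  -0.158  1.122  0.    -1.764] F [ 0.19  0.49 -0.25] T [-0.02  -0.026 -0.   ] g 0.485
tool delta cm [-0.005  0.067 -0.   ]
ang [-0.001   0.0001 -0.    ]
```

Force is zero and it is sinking: past the start. Follow it down without turning.

Call:
{"op": "servo_tool", "data": {
  "deltas": [
    {"dp": [0, 0.04, 0.12], "angular": [-0.001, 0, 0], "fingers": 0},
    {"dp": [0, 0.01, 0.12], "angular": [0, 0, 0], "fingers": 0}
  ]
}}

```text
time: 17.47
ee_pos: [0.5313, -0.0048, 0.1635]
tool_rot: [0.0, 0.768, -0.64, -0.0]
contact_force: [-0.1, 0.7, -0.9]
grip_width: 0.486
```

```bash
python3 - <<'E'
from h import *
corr()
E
```

```text
t 17.47 p [ 0.5313 -0.0048  0.1635] yaw(x) -1.389 tilt -0.0003,0.0000 q [-0.009  0.291 -0.163  1.117  0.    -1.762] F [-0.08  0.69 -0.86] T [ 0.03  -0.016  0.01 ] g 0.486
tool delta cm [-0.001  0.002  0.   ]
ang [0.0003 0.0001 0.    ]
```

Call:
{"op": "servo_tool", "data": {
  "deltas": [
    {"dp": [0, 0, 0.1], "angular": [0, 0, 0], "fingers": 0},
    {"dp": [0, 0, 0.05], "angular": [0, 0, 0], "fingers": 0}
  ]
}}

```text
time: 17.63
ee_pos: [0.5313, -0.0048, 0.162]
tool_rot: [-0.0, 0.768, -0.641, -0.0]
contact_force: [-2.4, -0.7, 10.6]
grip_width: 0.482
```

```bash
python3 - <<'E'
from h import *
corr()
E
```

```text
t 17.63 p [ 0.5313 -0.0048  0.162 ] yaw(x) -1.391 tilt -0.0000,0.0000 q [-0.009  0.292 -0.165  1.113  0.    -1.76 ] F [-2.4  -0.67 10.57] T [0.058 0.579 0.064] g 0.482
tool delta cm [-0.002  0.003  0.   ]
ang [0. 0. 0.]
```

Call:
{"op": "servo_tool", "data": {
  "deltas": [
    {"dp": [0, 0, -0.02], "angular": [0, 0, 0], "fingers": 0},
    {"dp": [0, 0, 0.0], "angular": [0, 0, 0], "fingers": 0}
  ]
}}

```text
time: 17.8
ee_pos: [0.5314, -0.0048, 0.1623]
tool_rot: [-0.0, 0.767, -0.641, 0.0]
contact_force: [-0.6, -0.7, 0.3]
grip_width: 0.484
```

```bash
python3 - <<'E'
from h import *
corr()
E
```

```text
t 17.80 p [ 0.5314 -0.0048  0.1623] yaw(x) -1.392 tilt 0.0002,-0.0000 q [-0.009  0.292 -0.165  1.114 -0.    -1.759] F [-0.64 -0.69  0.29] T [-0.005  0.076 -0.011] g 0.484
tool delta cm [-0.005  0.004 -0.   ]
ang [-0.0002 -0.0001  0.    ]
```

Call:
{"op": "servo_tool", "data": {
  "deltas": [
    {"dp": [0, 0, 0.02], "angular": [0, 0, 0.08], "fingers": 0},
    {"dp": [0, 0, 0.03], "angular": [0, 0, 0.08], "fingers": 0},
    {"dp": [0, 0, 0.03], "angular": [0, 0, 0.08], "fingers": 0}
  ]
}}

```text
time: 18.05
ee_pos: [0.532, -0.005, 0.1617]
tool_rot: [0.0, -0.683, 0.731, -0.001]
contact_force: [0.5, -1.3, 2.4]
grip_width: 0.485
```

```bash
python3 - <<'E'
from h import *
corr()
E
```

```text
t 18.05 p [ 0.532  -0.005   0.1617] yaw(x) -1.639 tilt 0.0016,-0.0004 q [-0.009  0.292 -0.166  1.111 -0.    -1.512] F [ 0.45 -1.28  2.35] T [-0.121 -0.069 -0.006] g 0.485
tool delta cm [-0.012  0.068 -0.   ]
ang [-0.0016 -0.0003  0.    ]
```

Call:
{"op": "servo_tool", "data": {
  "deltas": [
    {"dp": [0, 0.03, 0.03], "angular": [-0.001, 0, 0.1], "fingers": 0},
    {"dp": [0, 0.01, 0.03], "angular": [0, 0, 0.1], "fingers": 0},
    {"dp": [0, 0, 0.03], "angular": [0, 0, 0.1], "fingers": 0},
    {"dp": [0, 0, 0.03], "angular": [0, 0, 0.1], "fingers": 0}
  ]
}}

```text
time: 18.38
ee_pos: [0.5322, -0.0054, 0.1607]
tool_rot: [0.0, -0.515, 0.857, -0.001]
contact_force: [-1.2, -0.4, 2.2]
grip_width: 0.485
```

```bash
python3 - <<'E'
from h import *
corr()
E
```

```text
t 18.38 p [ 0.5322 -0.0054  0.1607] yaw(x) -2.060 tilt 0.0019,-0.0013 q [-9.000e-03  2.930e-01 -1.680e-01  1.108e+00 -1.000e-03 -1.091e+00] F [-1.17 -0.42  2.2 ] T [-0.066  0.349 -0.036] g 0.485
tool delta cm [-0.009  0.107 -0.   ]
ang [-0.0023 -0.0003  0.    ]
```

Call:
{"op": "servo_tool", "data": {
  "deltas": [
    {"dp": [0, 0.05, 0.03], "angular": [-0.002, 0, 0.1], "fingers": 0},
    {"dp": [0, 0.02, 0.03], "angular": [0, 0, 0.1], "fingers": 0},
    {"dp": [0, 0.01, 0.03], "angular": [0, 0, 0.1], "fingers": 0},
    {"dp": [0, 0, 0.03], "angular": [0, 0, 0.1], "fingers": 0}
  ]
}}

```text
time: 18.72
ee_pos: [0.5321, -0.0053, 0.1597]
tool_rot: [0.001, -0.324, 0.946, -0.001]
contact_force: [-1.1, 0.5, 2.0]
grip_width: 0.483
```

```bash
python3 - <<'E'
from h import *
corr()
E
```

```text
t 18.72 p [ 0.5321 -0.0053  0.1597] yaw(x) -2.482 tilt 0.0015,-0.0011 q [-9.000e-03  2.940e-01 -1.690e-01  1.106e+00 -1.000e-03 -6.690e-01] F [-1.08  0.49  2.01] T [-0.022  0.159  0.008] g 0.483
tool delta cm [ 0.033  0.092 -0.   ]
ang [-0.0018  0.0005 -0.    ]
```

Call:
{"op": "servo_tool", "data": {
  "deltas": [
    {"dp": [0.02, 0.05, 0.03], "angular": [-0.002, 0, 0.1], "fingers": 0},
    {"dp": [0, 0.02, 0.03], "angular": [0, 0, 0.1], "fingers": 0},
    {"dp": [0, 0.01, 0.03], "angular": [0, 0, 0.1], "fingers": 0},
    {"dp": [0, 0, 0.03], "angular": [0, 0, 0.1], "fingers": 0}
  ]
}}

```text
time: 19.05
ee_pos: [0.5322, -0.0051, 0.1588]
tool_rot: [0.001, -0.118, 0.993, -0.0]
contact_force: [-1.0, -0.2, 2.8]
grip_width: 0.485
```

```bash
python3 - <<'E'
from h import *
corr()
E
```

```text
t 19.05 p [ 0.5322 -0.0051  0.1588] yaw(x) -2.905 tilt 0.0020,0.0000 q [-0.01   0.294 -0.171  1.103  0.    -0.246] F [-0.99 -0.16  2.84] T [-0.036  0.18   0.027] g 0.485
tool delta cm [ 0.085  0.051 -0.   ]
ang [-0.0005  0.002  -0.    ]
```

Call:
{"op": "servo_tool", "data": {
  "deltas": [
    {"dp": [0.03, 0.02, 0.03], "angular": [0, 0.002, 0.1], "fingers": 0},
    {"dp": [0.01, 0.01, 0.03], "angular": [0, 0, 0.1], "fingers": 0},
    {"dp": [0.01, 0, 0.03], "angular": [0, 0, 0.1], "fingers": 0}
  ]
}}

```text
time: 19.3
ee_pos: [0.5322, -0.0051, 0.1583]
tool_rot: [0.001, 0.04, 0.999, -0.0]
contact_force: [-1.9, 0.1, 3.2]
grip_width: 0.485
```

```bash
python3 - <<'E'
from h import *
corr()
E
```

```text
t 19.30 p [ 0.5322 -0.0051  0.1583] yaw(x) 3.061 tilt 0.0014,-0.0009 q [-9.000e-03  2.950e-01 -1.710e-01  1.103e+00 -1.000e-03  7.100e-02] F [-1.94  0.12  3.22] T [-0.073  0.268  0.003] g 0.485
tool delta cm [ 0.095  0.02  -0.   ]
ang [-0.0008  0.0014 -0.    ]
```

Call:
{"op": "servo_tool", "data": {
  "deltas": [
    {"dp": [0.03, 0.01, 0.04], "angular": [0, 0.001, 0.08], "fingers": 0},
    {"dp": [0.01, 0, 0.03], "angular": [0, 0, 0.08], "fingers": 0}
  ]
}}

```text
time: 19.47
ee_pos: [0.5322, -0.0051, 0.158]
tool_rot: [0.001, 0.125, 0.992, -0.0]
contact_force: [-1.7, 0.7, 2.9]
grip_width: 0.483
```

```bash
python3 - <<'E'
from h import *
corr()
E
```

```text
t 19.47 p [ 0.5322 -0.0051  0.158 ] yaw(x) 2.891 tilt 0.0014,-0.0010 q [-9.000e-03  2.950e-01 -1.720e-01  1.102e+00 -1.000e-03  2.420e-01] F [-1.66  0.66  2.91] T [-0.09   0.246  0.011] g 0.483
tool delta cm [ 0.097  0.004 -0.   ]
ang [-0.0007  0.0016 -0.    ]
```

Call:
{"op": "servo_tool", "data": {
  "deltas": [
    {"dp": [0.02, 0, 0.04], "angular": [0, 0.001, 0.08], "fingers": 0},
    {"dp": [0.01, 0, 0.04], "angular": [0, 0, 0.08], "fingers": 0}
  ]
}}

```text
time: 19.63
ee_pos: [0.5322, -0.0051, 0.1576]
tool_rot: [0.001, 0.209, 0.978, -0.0]
contact_force: [-1.4, 0.1, 3.4]
grip_width: 0.479
```

```bash
python3 - <<'E'
from h import *
corr()
E
```

```text
t 19.63 p [ 0.5322 -0.0051  0.1576] yaw(x) 2.722 tilt 0.0013,-0.0010 q [-9.000e-03  2.960e-01 -1.720e-01  1.101e+00 -1.000e-03  4.110e-01] F [-1.43  0.12  3.36] T [-0.059  0.216  0.033] g 0.479
tool delta cm [ 0.099 -0.009 -0.   ]
ang [-0.0004  0.0016 -0.    ]
```

Call:
{"op": "servo_tool", "data": {
  "deltas": [
    {"dp": [0.01, 0, 0.03], "angular": [0, 0, 0.06], "fingers": 0},
    {"dp": [0.01, 0, 0.03], "angular": [0, 0, 0.06], "fingers": 0}
  ]
}}

```text
time: 19.8
ee_pos: [0.5322, -0.0052, 0.1573]
tool_rot: [0.001, 0.271, 0.963, -0.0]
contact_force: [-1.6, 0.2, 3.6]
grip_width: 0.483
```

```bash
python3 - <<'E'
from h import *
corr()
E
```

```text
t 19.80 p [ 0.5322 -0.0052  0.1573] yaw(x) 2.593 tilt 0.0018,-0.0014 q [-9.00e-03  2.95e-01 -1.74e-01  1.10e+00 -1.00e-03  5.40e-01] F [-1.6   0.18  3.56] T [-0.088  0.235  0.016] g 0.483
tool delta cm [ 0.094 -0.011 -0.   ]
ang [-0.0002  0.0023 -0.    ]
```

Call:
{"op": "servo_tool", "data": {
  "deltas": [
    {"dp": [0.01, 0, 0.03], "angular": [0, 0, 0.06], "fingers": 0},
    {"dp": [0.01, 0, 0.03], "angular": [0, 0, 0.06], "fingers": 0}
  ]
}}

```text
time: 19.97
ee_pos: [0.5321, -0.0052, 0.157]
tool_rot: [0.001, 0.332, 0.943, -0.0]
contact_force: [-1.8, -0.5, 3.7]
grip_width: 0.485
```

```bash
python3 - <<'E'
from h import *
corr()
E
```

```text
t 19.97 p [ 0.5321 -0.0052  0.157 ] yaw(x) 2.466 tilt 0.0024,-0.0017 q [-0.009  0.295 -0.175  1.098 -0.002  0.667] F [-1.77 -0.45  3.73] T [-0.134  0.238  0.011] g 0.485
tool delta cm [ 0.088 -0.016 -0.   ]
ang [0.0001 0.0029 0.    ]
```

Call:
{"op": "servo_tool", "data": {
  "deltas": [
    {"dp": [0.02, 0, 0.03], "angular": [0, 0.002, 0.05], "fingers": 0},
    {"dp": [0.01, 0, 0.03], "angular": [0, 0, 0.05], "fingers": 0}
  ]
}}

```text
time: 20.13
ee_pos: [0.5319, -0.0052, 0.157]
tool_rot: [0.001, 0.381, 0.924, -0.0]
contact_force: [-2.6, -1.1, 6.0]
grip_width: 0.48
```

```bash
python3 - <<'E'
from h import *
corr()
shot('s20','scene')
c=cv2.imread('pics/s20.png');cv2.imwrite('pics/s20c.png',cv2.resize(c[150:270,280:420],None,fx=5,fy=5,interpolation=cv2.INTER_CUBIC))
E
```

```text
t 20.13 p [ 0.5319 -0.0052  0.157 ] yaw(x) 2.359 tilt 0.0014,-0.0010 q [-9.000e-03  2.960e-01 -1.740e-01  1.099e+00 -1.000e-03  7.730e-01] F [-2.56 -1.08  6.01] T [-0.106  0.526  0.105] g 0.480
tool delta cm [ 0.072 -0.009 -0.   ]
ang [0.0003 0.0017 0.    ]
```

View pics/s20c.png

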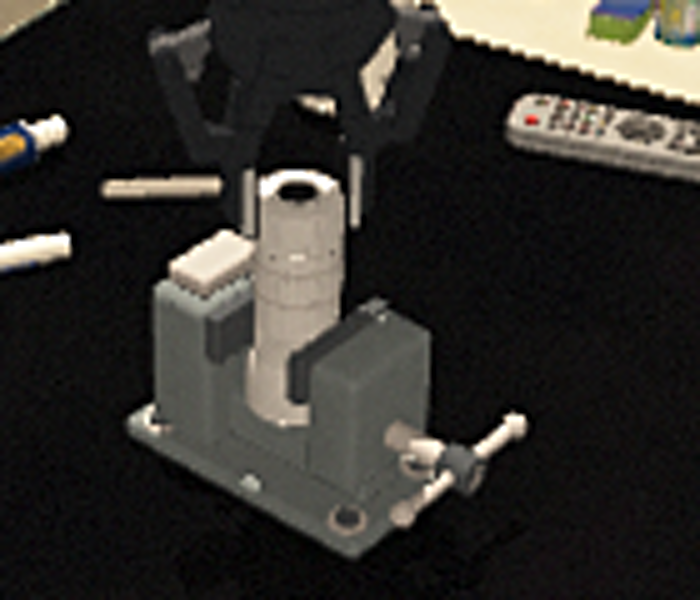

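Call:
{"op": "servo_tool", "data": {
  "deltas": [
    {"dp": [0.01, 0, 0.01], "angular": [0, 0.001, 0.06], "fingers": 0},
    {"dp": [0.01, 0, 0.01], "angular": [0, 0, 0.06], "fingers": 0}
  ]
}}

```text
time: 20.35
ee_pos: [0.5312, -0.0053, 0.1569]
tool_rot: [0.0, 0.439, 0.898, -0.0]
contact_force: [-2.2, -0.9, 2.1]
grip_width: 0.482
```

```bash
python3 - <<'E'
from h import *
corr()
E
```

```text
t 20.35 p [ 0.5312 -0.0053  0.1569] yaw(x) 2.232 tilt 0.0000,-0.0009 q [-1.000e-02  2.950e-01 -1.750e-01  1.101e+00 -1.000e-03  9.000e-01] F [-2.2  -0.87  2.1 ] T [-0.047  0.317  0.32 ] g 0.482
tool delta cm [ 0.036  0.041 -0.   ]
ang [-0.0005  0.0007 -0.    ]
```

Call:
{"op": "servo_tool", "data": {
  "deltas": [
    {"dp": [0, 0, 0], "angular": [0, 0, 0], "fingers": 0},
    {"dp": [0, 0, 0], "angular": [0, 0, 0], "fingers": 70},
    {"dp": [0, 0, 0], "angular": [0, 0, 0], "fingers": 70},
    {"dp": [0, 0, 0], "angular": [0, 0, 0], "fingers": 70}
  ]
}}

```text
time: 20.68
ee_pos: [0.5312, -0.0053, 0.1564]
tool_rot: [-0.0, 0.439, 0.899, -0.0]
contact_force: [0.3, -0.0, 0.5]
grip_width: 0.702
```

```bash
python3 - <<'E'
from h import *
st();shot('w21')
E
```

```text
t 20.68 p [ 0.5312 -0.0053  0.1564] yaw(x) 2.233 tilt -0.0004,-0.0007 q [-1.00e-02  2.96e-01 -1.75e-01  1.10e+00 -1.00e-03  8.99e-01] F [ 0.3  -0.04  0.47] T [ 0.005 -0.026 -0.009] g 0.702
```

View pics/w21.png

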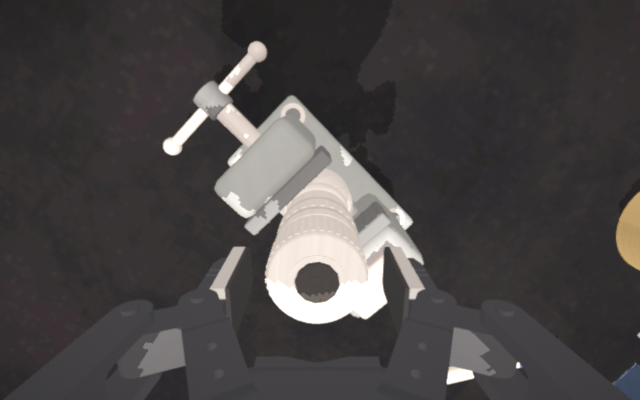

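Call:
{"op": "servo_tool", "data": {
  "deltas": [
    {"dp": [0, 0, -1.0], "angular": [0, 0, 0], "fingers": 75},
    {"dp": [0, 0, -3], "angular": [0, 0, 0], "fingers": 75},
    {"dp": [0, 0, -4], "angular": [0, 0, 0], "fingers": 75},
    {"dp": [0, 0, -2], "angular": [0, 0, 0], "fingers": 75},
    {"dp": [0, 0, 0], "angular": [0, 0, 0], "fingers": 75},
    {"dp": [0, 0, 0], "angular": [0, 0, 0], "fingers": 75}
  ]
}}

```text
time: 21.23
ee_pos: [0.5302, -0.0052, 0.2626]
tool_rot: [-0.001, 0.437, 0.899, -0.001]
contact_force: [0.4, 0.4, -0.9]
grip_width: 0.747
```

```bash
python3 - <<'E'
from h import *
st();shot('w22');shot('s22','scene');shot('t22','top')
x,y=.5311,-.005
C=[(x,y,.161,.0215,(0,0,255)),(x,y,.135,.0215,(0,255,0))]
overlay('w22','o22w',C,(265,150,375,270),5)
overlay('s22','o22s',C,(300,160,390,260),6)
a=cv2.imread('pics/o22w.png');b=cv2.imread('pics/o22s.png')
h=min(a.shape[0],b.shape[0]);m=np.hstack([a[:h],b[:h]]);cv2.imwrite('pics/o22.png',cv2.resize(m,None,fx=.72,fy=.72))
E
```

```text
t 21.23 p [ 0.5302 -0.0052  0.2626] yaw(x) 2.236 tilt -0.0022,-0.0006 q [-9.00e-03  2.45e-01  3.20e-02  1.36e+00 -1.00e-03  8.96e-01] F [ 0.41  0.41 -0.89] T [-0.024  0.04   0.032] g 0.747
```

View pics/o22.png

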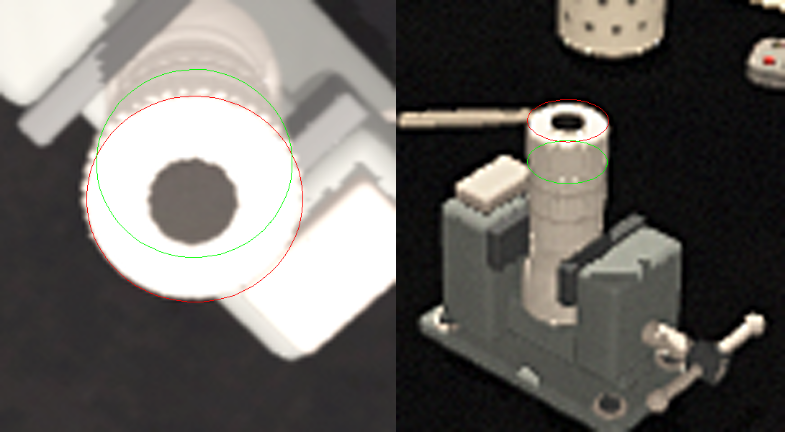

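View pics/s22.png

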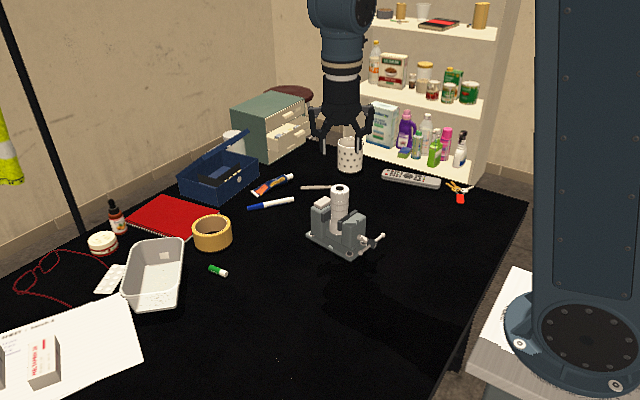

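```bash
python3 -c "
from plant import arm
print(arm.sign_off())"
```

```text
the job is handed in; nothing more can be done
None
```

The fresh cell is in the lamp and the tail cap is screwed home on the shoulder. I let go, drew the arm clear and handed the job in at about 21 s, with no verdict reported.

**Backing up and drop:** Turning counterclockwise under light pressure, the cap rose about 4 mm, to roughly 5 mm above the rim. It then dropped about 5 mm, level, into the thread start.

**Running it in:** I turned it clockwise about 2.5 rad until it stopped sinking on the shoulder, then about 0.13 rad more until the torque reached 0.32 N m. The vertical force peaked near 11 N at the drop and was 6 N or less while running in.

**Last checks:**
- **Position:** The wrist and scene pictures, with the expected home circles drawn on, show the cap on the lamp's axis, level to the eye, with its top at the home height and no gap at the shoulder. The wrist force read zero after letting go.
- **Other objects:** The spent cell and tweezers appear unmoved in the scene picture. I did not measure them again.

**What did not quite agree:** The shoulder contact came at about 2.5 rad, not the 2.1 rad given. This is probably thread play plus my turning a little past the drop point. The final height and the contact forces between cap and lamp were inferred from the arm pose, wrist readings and pictures, not measured directly.

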